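# Gauge a batch of cast billets and test their alloy with a spring probe

## Robot

A 6-joint arm with a two-finger parallel gripper is mounted at the origin on the work surface; the furniture and walls round the work are solid. World frame = base frame: x ahead of the robot, y to its left, z up, the work surface at z = 0. Lengths are in m, angles in rad, forces in N, time in s.
With the tool pointing down it reaches from about 0.375 to 0.9 m from the base axis. Payload 3.1 kg.
Tool frame: the origin (TCP) lies at the very end of the fingers, on their centre line; the grasp point (between the pads) lies 19 mm behind it (robot.grip_point_offset is the distance from the TCP to the grasp point, in m); z points along the fingers, y is the line along which they close (so a half turn about z gives the same grasp; the last joint's range is limited). The gripper opens to 85 mm and grips with 20 to 120 N. Pads are 22 mm wide; open, the fingers measure 114 mm over their backs; the gripper's body (76 mm by 85 mm) begins 54 mm behind the grasp point. The pads swing forward as they close: fully open they stand 13 mm farther back than shut.
Start: joints at [1.091, 0.527, 1.433, -0, 1.181, -0.178], TCP at [0.185, 0.597, 0.231] pointing down, gripper open.
Joint ranges: [-3.08, 3.08], [-0.75, 2.2], [0.22, 2.44], [-1.43, 4.57], [0, 2.65], [-2.85, 2.85]. Speed limits (rad/s): [2.79, 2.79, 3.14, 3.14, 3.14, 3.14].

## Interface

Orientations are given as a 3x3 rotation matrix whose columns are the frame's x, y, z axes.
In Python, from workcell import robot gives the robot as it stands.
- The arm moves only by the tool servo_tool, never from a script. Its argument "targets" is a list of rows, each a list of 5 numbers: the finger opening in m, from 0 to 0.0854, then the shift along the world's x, y, z in m, then the turn about the world's z in rad. In form: [[claw, tx, ty, tz, turn], ...]. A call has 1 to 10 rows; each row shifts and turns the commanded pose from where the row before left it; what a row does not reach is not made up. A row lasts 1/8 s, in which the tool goes at most 62.5 mm and 10.7 degrees, less where a joint would pass 70% of its speed; a pose out of reach is approached as far as the arm can. A call is refused whole if a number of a shift passes 0.0625 or a number of a turn 0.188, either way. A call with a gripper value outside its range is refused whole. The fingers move at their own pace and stop on an object; "newtons" is the grip in N (left out, the last holds). Time passes only in rows, so rows that do not move let the fingers close. It gives the time, the measured TCP pose, the force, the opening and the grip force at its end, in the units of the state.
- robot.state(): the state, without advancing time (a new reading comes with each control period).
- robot.get_image(name): name is "scene" or "top" or "wrist"; returns the picture (480x640x3 uint8, red, green, blue); there is no depth.
- robot.camera_params(name): a dict with "fovy" (degrees; the focal length in pixels is half the picture's height over the tangent of half this angle, whatever the lens; pixels are square), "cx", "cy" (the principal point, pixels), "origin" and "attitude" of the camera in the world; the wrist camera has in their place "mount" (4x4, takes a point from camera to tool coordinates, whose origin is the TCP and whose axes are the flange's). Camera axes: x right, y down, z forward; pixel columns grow to the right and rows downward; lengths in m; the calibration is good to about 2 mm. A picture is of the moment at which its call begins: read the wrist's pose just before it. camera_params takes no time and is no camera call.
- robot.finish_job(): hands the job in; it is judged then, once.
The state is a dict: "t": time; "q": joint angles; "dq": joint speeds; "joint_torque": joint torques, N m; "position": TCP position; "orientation": TCP orientation; "ft_force": force on the tool from outside, world axes, zero at the start; "ft_torque": the same for the moment, N m; "gripper_width": opening from 0.0 (shut) to 1.0 (fully open); "grasp_force": force on a finger pad.
Only numpy, scipy, OpenCV 4.12 (cv2) and the standard library are available. Lean on these libraries where they do the work, as an engineer would, in place of code of your own. Each camera call takes 0.05 s, during which the arm holds its last target. There are 200 camera calls.

## Task

Try every coloured billet in the tester's channel: leave the ones that fit standing on the channel floor and put the oversize ones in the steel remelt pan. Then take the spring probe and press its point gently, about a second each time, on the mark of the copper stud, the mark of the steel stud, the top mark of each billet in the channel in the order red, yellow, green, blue, white, and once more on the copper stud as a drift check. Finally stand the probe back in its wooden block; leave the jar alone.

Things in the scene. Friction and masses are not known exactly. Their poses are not given: they have to be found in the camera images.
- billet_red: loose cast metal billet, upright cylinder 38 mm high with a red painted band and red top; its diameter is either 36 mm (it fits the tester's channel) or 41 mm (oversize), to be found by trying it in the channel; about 0.3 kg; origin at the centre of its underside, z up. May be absent
- mark_red (a point): test mark of the red billet: black centre dot on its top, 38 mm above its origin, same axes
- billet_yellow: loose cast metal billet, upright cylinder 38 mm high with a yellow painted band and yellow top; its diameter is either 36 mm (it fits the tester's channel) or 41 mm (oversize), to be found by trying it in the channel; about 0.3 kg; origin at the centre of its underside, z up. May be absent
- mark_yellow (a point): test mark of the yellow billet: black centre dot on its top, 38 mm above its origin, same axes
- billet_green: loose cast metal billet, upright cylinder 38 mm high with a green painted band and green top; its diameter is either 36 mm (it fits the tester's channel) or 41 mm (oversize), to be found by trying it in the channel; about 0.3 kg; origin at the centre of its underside, z up. May be absent
- mark_green (a point): test mark of the green billet: black centre dot on its top, 38 mm above its origin, same axes
- billet_blue: loose cast metal billet, upright cylinder 38 mm high with a blue painted band and blue top; its diameter is either 36 mm (it fits the tester's channel) or 41 mm (oversize), to be found by trying it in the channel; about 0.3 kg; origin at the centre of its underside, z up. May be absent
- mark_blue (a point): test mark of the blue billet: black centre dot on its top, 38 mm above its origin, same axes
- billet_white: loose cast metal billet, upright cylinder 38 mm high with a white painted band and white top; its diameter is either 36 mm (it fits the tester's channel) or 41 mm (oversize), to be found by trying it in the channel; about 0.3 kg; origin at the centre of its underside, z up. May be absent
- mark_white (a point): test mark of the white billet: black centre dot on its top, 38 mm above its origin, same axes
- tester: bench alloy tester, fixed: grey flat box 130 (x) x 280 (y) x 30 mm high; origin at the centre of its underside, z up. On its top lie the gauge channel (along y) and, at its +y end, two reference studs; a dark display lies along its -x edge
- channel (a point): centre of the gauge channel floor, 30 mm above the bench, axes as the tester's. It runs along y between two steel bars 12 mm thick, 38.5 mm apart, 22 mm high above the floor with round tops (from 16 mm up) that lead a billet in; end blocks 24 mm high close it at 190 mm length: room for three billets 55 mm apart, held by their upper part. A 41 mm billet sticks on the bars, 19 mm above the floor
- ref_copper (a point): test mark of the copper reference stud: black dot in the centre of its flat top, stud 20 mm across, its top 6 mm above the tester's top (36 mm above the bench)
- ref_steel (a point): test mark of the steel (grey) reference stud, same size, 52 mm from the copper one towards the tester's -x side
- stand: fixed dark wooden block 64 x 64 x 66 mm; origin at the centre of its underside; an upright hole of 13 mm (60 mm deep, chamfered 4 mm at the mouth) in the middle of its top holds the probe
- probe: spring-loaded test probe, loose, upright in the stand, 139 mm long, 0.1 kg. Origin at its point (spring relaxed), z up along it. Steel stem of 8 mm from 22 to 55 mm above the point, black collar of 28 mm from 55 to 61 mm (it rests on top of the stand: origin then 11 mm above the bench), round black handle of 19 mm from 61 to 139 mm: hold it there, upright
- probe_point (a point): the sprung brass point of the probe (ball of 5 mm); it lies on the probe's axis and moves up with the plunger
- plunger (a joint): how far the sprung point of the probe is pressed in, m: 0 free, 0.008 at the stop; spring 0.8 N at the start of travel, 4 N at the stop. A reading takes more than 1 mm of travel for half a second
- remelt_pan: fixed steel pan, 171 (x) x 208 (y) x 68 mm high with a rolled rim; inside about 140 x 180 mm, floor 2 mm above the bench; origin at the centre of its underside
- jar: bystander: glass jar with an orange-brown lid, 70 mm across, 82 mm high; origin at the centre of its underside
Not all that is in view belongs to the job. There is more than one size of the probe; the one meant has the size given above.

How it is judged:
By the outcome, as a careful person would: the job done as asked, in the order asked, and still so for the second after the job is handed in, with the robot touching nothing.
Of billet_red, billet_yellow, billet_green, billet_blue, billet_white only 3 to 5 are there at a start; the rules pass over those that are not, and their reading is None.
At some moment in a run one of billet_red, billet_yellow, billet_green, billet_blue, billet_white may be knocked a few centimetres aside while the robot is not near it.
It also fails if it takes over 210 s, if anything falls off the work surface, if the arm or the gripper's body presses on something with over 40 N, if the wrist force passes 120 N, or if a joint passes its speed limit or range.

## Working session

There is one attempt and no reset: what is moved stays moved. The work goes in short steps, Python scripts to look and compute and a tool call to move; the robot and the scene stay as the last step left them, time stands still between calls to the robot, and variables do not carry over. Pictures are saved under pics/ and viewed, at most 14 in all, crops included, and the job is handed in when it is done.

Besides the shell and the picture viewer there is one more tool, called after "Request:" as name(argument=value, ...), one argument or row to a line, values as JSON. servo_tool: Moves the arm, as the interface text tells. Its arguments: {"type":"object","properties":{"targets":{"type":"array"},"newtons":{"type":"number"}},"required":["targets"]}

```bash
mkdir -p pics; ls
python3 - <<'E'
from workcell import robot
import cv2
for n in ("scene","top","wrist"):
    s=robot.state()
    im=robot.get_image(n); cv2.imwrite(f"pics/{n}0.png",im[:,:,::-1]); print(n,robot.camera_params(n))
print(s); print(robot.grip_point_offset)
E
```

```text
pics
scene {'fovy': 52.65669419712553, 'cx': 321.19611575963347, 'cy': 234.59958325619306, 'origin': array([ 0.0941865 , -0.48052778,  0.84574464]), 'attitude': array([[ 0.81809855, -0.43355214,  0.37781914],
       [-0.57502708, -0.62545802,  0.52739561],
       [ 0.00765651, -0.64871782, -0.76099052]])}
top {'fovy': 56.18805213935777, 'cx': 315.0939557294394, 'cy': 244.27088985717904, 'origin': array([0.42145329, 0.09573388, 1.24084971]), 'attitude': array([[ 0.01252564, -0.99710748,  0.07496519],
       [-0.99988883, -0.01309649, -0.00712813],
       [ 0.0080893 , -0.07486757, -0.99716067]])}
wrist {'fovy': 61.65145203698075, 'cx': 317.35874423197583, 'cy': 232.50596807716707, 'mount': array([[ 2.00132752e-04, -9.65691808e-01, -2.59690762e-01,
         6.49808730e-02],
       [ 9.99999837e-01,  5.43751597e-05,  5.68457161e-04,
         2.00340440e-04],
       [-5.34833697e-04, -2.59690833e-01,  9.65691662e-01,
        -1.42205135e-01],
       [ 0.00000000e+00,  0.00000000e+00,  0.00000000e+00,
         1.00000000e+00]])}
{'t': 0.1, 'q': array([ 1.09148585e+00,  5.28387522e-01,  1.43382245e+00, -3.30873736e-06,
        1.18138482e+00, -1.78488738e-01]), 'dq': array([-0.00043149, -0.00177646, -0.00373   , -0.00102417, -0.00042338,
       -0.0004488 ]), 'joint_torque': array([-3.43951097e-04, -4.43306565e+01, -1.78586233e+01, -2.20489783e-04,
        3.92514310e-03, -2.53557815e-06]), 'position': array([0.18484503, 0.59634413, 0.23040731]), 'orientation': array([[-9.55093536e-01,  2.96303037e-01, -9.20600491e-04],
       [ 2.96304257e-01,  9.55091946e-01, -1.77792662e-03],
       [ 3.52453057e-04, -1.97086407e-03, -9.99997996e-01]]), 'ft_force': array([-0.00788249, -0.39442329, -0.37364628]), 'ft_torque': array([ 0.04484487, -0.01725072, -0.00084235]), 'grasp_force': 0.0, 'gripper_width': 0.9967301555306253}
0.0187
```

View pics/top0.png

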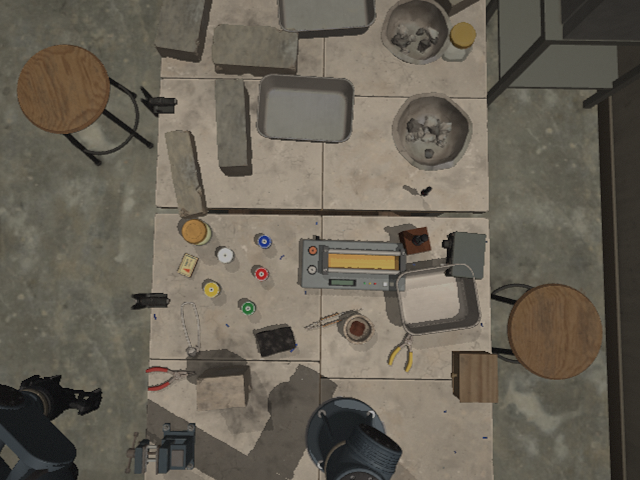

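View pics/scene0.png

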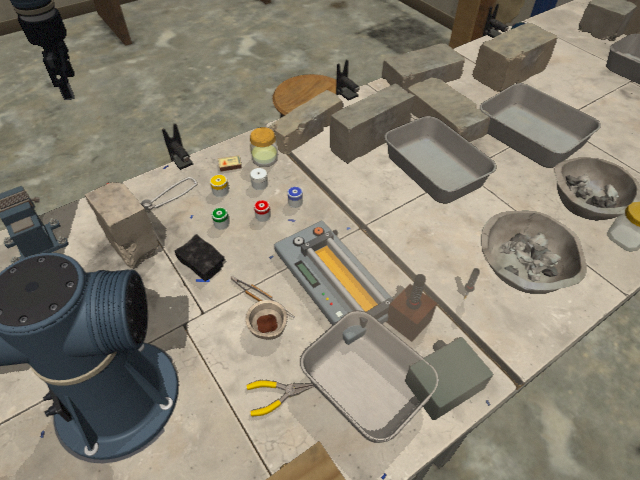

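Top view: billets blue (264,241), white (225,255), red (261,273), yellow (212,289) and green (248,308). Tester at (350,265), near pan (440,300), stand with probe (416,238), jar (195,232). Lookalikes:
- **Probe:** the one in the wooden block (416,238), the loose thin one at (425,190), or the knob on the grey-green box (455,240).
- **Pan:** near (440,300), or far ones at (305,107) and (325,12).

By the description I choose the wooden-block probe and the near pan, and I'll check both.

```bash
cat > h.py <<'E'
from workcell import robot
import numpy as np, cv2
def cam(n, s=None):
    p=robot.camera_params(n); f=240/np.tan(np.radians(p['fovy']/2))
    if n=='wrist':
        s=s or robot.state(); M=np.array(p['mount']); R=np.array(s['orientation'])
        return f,p['cx'],p['cy'],np.array(s['position'])+R@M[:3,3],R@M[:3,:3]
    return f,p['cx'],p['cy'],np.array(p['origin']),np.array(p['attitude'])
def ray(c,u,v):
    f,cx,cy,o,R=c; d=R@np.array([(u-cx)/f,(v-cy)/f,1]); return o,d/np.linalg.norm(d)
def onz(c,u,v,z):
    o,d=ray(c,u,v); return o+d*(z-o[2])/d[2]
def proj(c,P):
    f,cx,cy,o,R=c; q=R.T@(np.array(P)-o); return np.array([cx+f*q[0]/q[2],cy+f*q[1]/q[2]])
def tri(c1,p1,c2,p2):
    o1,d1=ray(c1,*p1); o2,d2=ray(c2,*p2)
    t=np.linalg.lstsq(np.array([d1,-d2]).T,o2-o1,rcond=None)[0]; a=o1+t[0]*d1; b=o2+t[1]*d2
    return (a+b)/2,np.linalg.norm(a-b)
HSV={'red':[((0,150,80),(6,255,255)),((172,150,80),(180,255,255))],'yellow':[((22,150,120),(32,255,255))],
 'green':[((50,120,50),(80,255,255))],'blue':[((110,140,60),(128,255,255))],'white':[((0,0,185),(180,25,255))]}
def blobs(im,col,amin=30,box=None):
    h=cv2.cvtColor(im,cv2.COLOR_RGB2HSV); m=sum(cv2.inRange(h,*r) for r in HSV[col]).astype(np.uint8)
    if box: k=np.zeros_like(m); x0,y0,x1,y1=box; k[y0:y1,x0:x1]=255; m&=k
    m=cv2.morphologyEx(m,cv2.MORPH_CLOSE,np.ones((5,5)))
    n,l,s,c=cv2.connectedComponentsWithStats(m)
    return [(int(s[i,4]),c[i].round(1).tolist(),s[i,:4].tolist()) for i in range(1,n) if s[i,4]>=amin]
def look(n,name=None):
    s=robot.state(); im=robot.get_image(n)
    if name: cv2.imwrite(f'pics/{name}.png',im[:,:,::-1])
    return im,cam(n,s),s
E
python3 - <<'E'
from h import *
T,S=cam('top'),cam('scene')
it=cv2.imread('pics/top0.png')[:,:,::-1].copy(); is_=cv2.imread('pics/scene0.png')[:,:,::-1].copy()
for k in HSV:
    b=blobs(it,k,20,(150,215,320,350)); print(k,[(x[0],x[1],onz(T,*x[1],0.038).round(3)) for x in b])
    b=blobs(is_,k,20,(150,150,330,240)); print('  sc',[(x[0],x[1],onz(S,*x[1],0.038).round(3)) for x in b])
for nm,u,v,z in [('cu',313,251,.036),('st',311,269,.036),('probe',418,238,.13),('panTL',398,271,.068),('panBR',480,330,.068),('fpan',305,107,.06),('jar',195,232,.08)]:
    print(nm,onz(T,u,v,z).round(3))
a=cv2.resize(it[210:350,290:500],None,fx=3.6,fy=3.6,interpolation=cv2.INTER_CUBIC)[:,:,::-1]
cv2.imwrite('pics/c1.png',a)
a=cv2.resize(is_[210:340,270:490],None,fx=3.6,fy=3.6,interpolation=cv2.INTER_CUBIC)[:,:,::-1]
cv2.imwrite('pics/c2.png',a)
E
```

```text
red [(89, [261.0, 273.6], array([0.432, 0.23 , 0.038]))]
  sc [(161, [261.3, 207.1], array([0.43 , 0.226, 0.038]))]
yellow [(124, [210.7, 289.2], array([0.388, 0.363, 0.038]))]
  sc [(189, [217.9, 181.9], array([0.387, 0.357, 0.038]))]
green [(86, [247.5, 307.9], array([0.34 , 0.264, 0.038]))]
  sc [(162, [219.1, 214.8], array([0.339, 0.259, 0.038]))]
blue [(86, [263.7, 241.0], array([0.519, 0.225, 0.038]))]
  sc [(79, [294.3, 191.3], array([0.52 , 0.226, 0.038]))]
white []
  sc [(143, [258.1, 173.0], array([0.482, 0.33 , 0.038])), (32, [294.6, 193.2], array([0.517, 0.22 , 0.038])), (30, [218.4, 214.9], array([0.338, 0.26 , 0.038]))]
cu [0.494 0.093 0.036]
st [0.446 0.097 0.036]
probe [ 0.524 -0.168  0.13 ]
panTL [ 0.443 -0.13   0.068]
panBR [ 0.293 -0.342  0.068]
fpan [0.881 0.119 0.06 ]
jar [0.536 0.399 0.08 ]
```

View pics/c1.png

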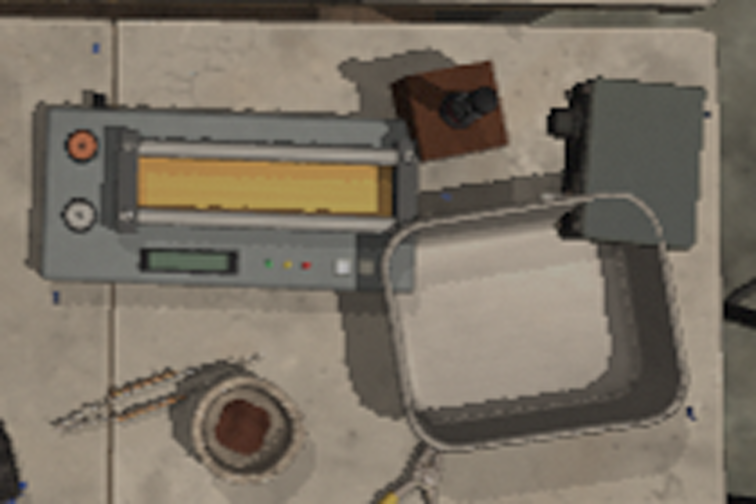

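View pics/c2.png

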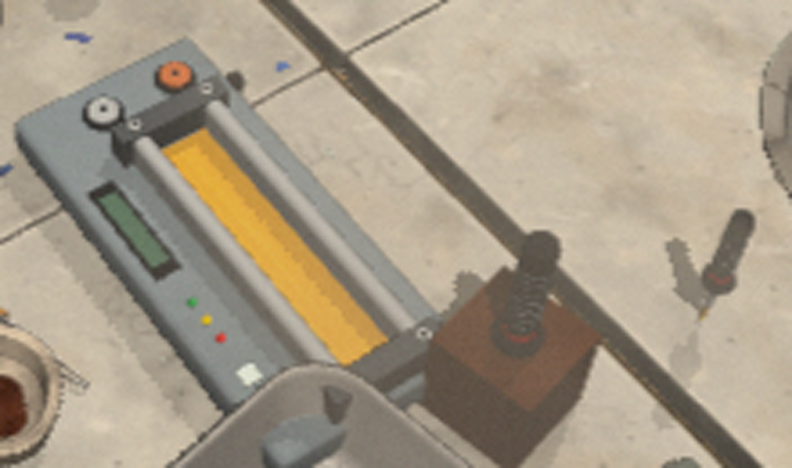

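Top crop: copper stud at (81,146) and steel stud (79,214), channel with orange floor, near pan with rolled rim. The wooden block holds a probe at (470,103). The scene crop shows a full-size probe in the block (535,290), and the shorter one lies on the far bench (725,255). The block's probe and the near pan are the right choices. Next I'll move over the tester and measure from close.

Request:
servo_tool(
  targets=[
    [0.06, 0.028, -0.056, 0.01, 0.03],
    [0.06, 0.028, -0.056, 0.01, 0.03],
    [0.06, 0.028, -0.056, 0.01, 0.03],
    [0.06, 0.028, -0.056, 0.01, 0.03],
    [0.06, 0.028, -0.056, 0.01, 0.03],
    [0.06, 0.028, -0.056, 0.01, 0.03],
    [0.06, 0.028, -0.056, 0.01, 0.03],
    [0.06, 0.028, -0.056, 0.01, 0.03],
    [0.06, 0.028, -0.056, 0.01, 0.03],
    [0.06, 0.028, -0.056, 0.01, 0.03],
  ],
  newtons=40,
)

```text
t: 1.4
position: [0.4616, 0.043, 0.3302]
orientation: [[-1.0, 0.0, 0.0], [0.0, 1.0, 0.0], [-0.0, 0.0, -1.0]]
ft_force: [1.0, 0.4, 0.2]
gripper_width: 0.704
grasp_force: 0.0
```

Request:
servo_tool(
  targets=[
    [0.06, 0, 0, 0, 0],
    [0.06, 0, 0, 0, 0],
    [0.06, 0, 0, 0, 0],
  ],
)

```text
t: 1.78
position: [0.46, 0.0462, 0.3295]
orientation: [[-1.0, -0.001, -0.002], [-0.001, 1.0, 0.0], [0.002, 0.0, -1.0]]
ft_force: [0.3, 0.2, -0.2]
gripper_width: 0.701
grasp_force: 0.0
```

Run:
```python
from h import *
im,c,s=look('wrist','w1'); print(s['t'],s['position'],s['orientation'])
for k in HSV: print(k,[(b[0],b[1],onz(c,*b[1],.038).round(4)) for b in blobs(im,k,60)])
```

```text
1.775 [0.46002718 0.04615914 0.32945143] [[-9.99998352e-01 -9.92867959e-04 -1.51968403e-03]
 [-9.93576974e-04  9.99999398e-01  4.65870207e-04]
 [ 1.51922057e-03  4.67379363e-04 -9.99998737e-01]]
red [(133, [231.8, 20.7], array([ 0.2969, -0.0373,  0.038 ])), (200, [250.0, 30.2], array([ 0.3053, -0.0199,  0.038 ])), (823, [486.8, 161.7], array([0.433 , 0.2273, 0.038 ]))]
yellow [(972, [617.9, 119.2], array([0.3892, 0.3588, 0.038 ])), (3470, [236.6, 192.1], array([ 0.4659, -0.0412,  0.038 ]))]
green [(960, [529.2, 71.9], array([0.3433, 0.2602, 0.038 ]))]
blue [(700, [473.4, 238.5], array([0.5181, 0.2216, 0.038 ]))]
white [(596, [322.8, 8.0], array([0.2856, 0.0516, 0.038 ])), (13716, [67.8, 102.1], array([ 0.373 , -0.2097,  0.038 ])), (89, [316.2, 40.0], array([0.3141, 0.0452, 0.038 ])), (64, [301.1, 45.1], array([0.3188, 0.0303, 0.038 ])), (497, [339.2, 79.1], array([0.3504, 0.0686, 0.038 ])), (1692, [214.2, 76.3], array([ 0.3479, -0.0579,  0.038 ])), (178, [532.3, 70.2], array([0.3417, 0.2631, 0.038 ])), (118, [534.4, 70.9], array([0.3424, 0.2653, 0.038 ])), (88, [283.0, 91.8], array([
[... 696 characters left out ...]
,  0.038 ])), (139, [79.0, 286.6], array([ 0.5764, -0.2291,  0.038 ])), (246, [65.8, 307.3], array([ 0.6025, -0.2486,  0.038 ])), (1047, [152.6, 314.8], array([ 0.612 , -0.1477,  0.038 ])), (3994, [323.6, 349.5], array([0.6579, 0.0544, 0.038 ])), (161, [462.2, 311.3], array([0.6073, 0.2175, 0.038 ])), (62, [108.7, 325.5], array([ 0.626 , -0.2014,  0.038 ])), (85, [121.2, 335.1], array([ 0.6387, -0.1881,  0.038 ])), (499, [393.4, 351.4], array([0.6605, 0.139 , 0.038 ])), (100, [548.6, 340.8], array([0.646 , 0.3252, 0.038 ])), (67, [123.5, 350.8], array([ 0.6598, -0.1879,  0.038 ])), (225, [311.5, 389.3], array([0.7136, 0.0396, 0.038 ])), (129, [286.8, 385.1], array([0.7076, 0.0089, 0.038 ]))]
```

View pics/w1.png

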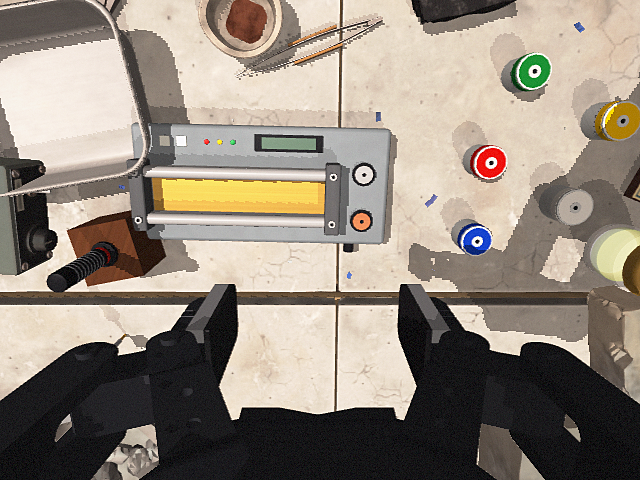

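Wrist view (up is −x, right is +y): copper dot (361,221), steel dot (364,174). Block screws at (333,177), (332,225) and (138,219). Billets red (489,162), blue (477,241), green (534,71), yellow (622,121), white (574,207). Stand top near (115,250). Now refining the dots and bars numerically.

```bash
cat >> h.py <<'E'
def dot(im,u,v,r=6):
    "darkest blob centroid near (u,v)"
    g=cv2.cvtColor(im,cv2.COLOR_RGB2GRAY).astype(float); u,v=int(round(u)),int(round(v))
    p=g[v-r:v+r+1,u-r:u+r+1]; yy,xx=np.mgrid[-r:r+1,-r:r+1]; p=np.where(xx**2+yy**2<=r*r,p,255)
    w=np.clip((p.min()+np.median(p[p<255]))/2-p,0,None); return u+(w*xx).sum()/w.sum(),v+(w*yy).sum()/w.sum()
E
python3 - <<'E'
from h import *
im=cv2.imread('pics/w1.png')[:,:,::-1].copy()
p=robot.camera_params('wrist')
c=cam('wrist',dict(position=[0.46002718,0.04615914,0.32945143],orientation=[[-9.99998352e-01,-9.92867959e-04,-1.51968403e-03],[-9.93576974e-04,9.99999398e-01,4.65870207e-04],[1.51922057e-03,4.67379363e-04,-9.99998737e-01]]))
for n,u,v,z,r in [('red',489,162,.038,5),('blue',477,241,.038,5),('green',534.5,71,.038,5),('yellow',622,121,.038,5),('white',574,207,.038,5),('cu',361,221,.036,5),('st',364,174,.036,5),('s1',333,177,.054,4),('s2',332,225,.054,4),('s3',138,219,.054,4)]:
    d=dot(im,u,v,r); print(n,np.round(d,1),onz(c,*d,z).round(4))
h=cv2.cvtColor(im,cv2.COLOR_RGB2HSV)
for u in (170,230,290):
    m=cv2.inRange(h[:,u:u+1],(15,120,60),(35,255,255))[:,0]; y=np.where(m[150:240])[0]+150
    g=cv2.cvtColor(im,cv2.COLOR_RGB2GRAY)[160:235,u]
    print(u,y.min(),y.max(),onz(c,u,y.min()-.5,.044).round(4),onz(c,u,y.max()+.5,.044).round(4)); print(g.tolist())
# stand/probe
m=cv2.inRange(h,(0,90,30),(14,255,140)); m[:200]=0;m[300:]=0;m[:,:60]=0;m[:,170:]=0
ys,xs=np.where(m); print('stand bbox',xs.min(),xs.max(),ys.min(),ys.max())
E
```

```text
red [490.3 162.1] [0.4334 0.231  0.038 ]
blue [476.8 241.1] [0.5211 0.2257 0.038 ]
green [534.3  70.7] [0.3422 0.2653 0.038 ]
yellow [622.4 120.5] [0.3905 0.3637 0.038 ]
white [575.2 207.5] [0.4827 0.3299 0.038 ]
cu [361.1 221.3] [0.4988 0.0953 0.036 ]
st [363.6 174.5] [0.447  0.0965 0.036 ]
s1 [332.9 176.9] [0.4473 0.0626 0.054 ]
s2 [331.3 224.5] [0.4981 0.0615 0.054 ]
s3 [138.1 219.4] [ 0.4927 -0.1444  0.054 ]
170 178 210 [ 0.4494 -0.1099  0.044 ] [ 0.4851 -0.1132  0.044 ]
[71, 77, 72, 74, 73, 101, 89, 160, 189, 207, 216, 251, 247, 225, 213, 196, 179, 136, 111, 101, 234, 222, 219, 221, 220, 216, 216, 215, 215, 218, 214, 220, 213, 216, 214, 215, 217, 216, 217, 218, 222, 195, 203, 207, 200, 196, 195, 201, 198, 208, 151, 88, 103, 83, 155, 183, 203, 222, 245, 251, 219, 219, 203, 174, 129, 184, 179, 173, 175, 178, 175, 177, 178, 178, 178]
230 180 211 [ 0.4515 -0.0463  0.044 ] [ 0.4862 -0.0482  0.044 ]
[161, 163, 160, 160, 160, 167, 130, 87, 147, 180, 203, 215, 232, 252, 228, 220, 208, 191, 155, 78, 229, 222, 218, 218, 217, 220, 216, 215, 212, 214, 218, 211, 219, 218, 215, 213, 216, 216, 215, 214, 215, 220, 195, 196, 201, 203, 197, 193, 194, 198, 209, 183, 88, 98, 65, 143, 175, 200, 212, 232, 253, 224, 222, 212, 185, 108, 185, 181, 178, 180, 184, 182, 180, 182, 182]
290 181 212 [0.4524 0.0174 0.044 ] [0.4872 0.0169 0.044 ]
[163, 164, 163, 163, 160, 163, 168, 145, 93, 103, 172, 197, 210, 227, 243, 233, 221, 214, 197, 179, 111, 115, 228, 214, 215, 216, 216, 215, 215, 208, 206, 213, 211, 209, 216, 216, 212, 210, 215, 211, 215, 208, 188, 191, 194, 191, 194, 192, 186, 190, 193, 198, 202, 123, 94, 101, 107, 163, 190, 206, 227, 238, 231, 222, 215, 198, 157, 139, 185, 180, 180, 179, 183, 184, 183]
stand bbox 61 169 211 297
```

Channel centre is about (0.470, −0.041), with its y-axis turned −0.025 rad, so the slots are S1 (0.4714, 0.014), S2 (0.470, −0.041) and S3 (0.4686, −0.096). Going to red.

Request:
servo_tool(
  targets=[
    [0.06, -0.005, 0.035, -0.04, -0.005],
    [0.06, -0.005, 0.035, -0.04, -0.005],
    [0.06, -0.005, 0.035, -0.04, -0.005],
    [0.06, -0.005, 0.035, -0.04, -0.005],
    [0.06, -0.005, 0.035, -0.04, -0.005],
    [0.06, -0.002, 0.01, -0.02, 0],
    [0.06, 0, 0, 0, 0],
    [0.06, 0, 0, 0, 0],
  ],
)

```text
t: 2.82
position: [0.4344, 0.2303, 0.1106]
orientation: [[-1.0, 0.025, 0.001], [0.025, 1.0, 0.0], [-0.001, 0.0, -1.0]]
ft_force: [0.7, -0.4, 0.2]
gripper_width: 0.701
grasp_force: 0.0
```

```bash
cat >> h.py <<'E'
def find(col,name=None,z=.038,amin=300):
    "nearest-to-TCP dot of a billet of this colour in the wrist view; prints the shift to it"
    im,c,s=look('wrist',name); P=np.array(s['position']); out=[]
    for a,uv,bb in blobs(im,col,amin):
        u0,v0,w,h=bb
        if u0<3 or v0<3 or u0+w>637 or v0+h>477: continue
        d=dot(im,u0+w/2,v0+h/2,max(5,int(w*.2))); out.append((a,onz(c,*d,z),bb))
    for a,p,bb in out: print(col,a,bb,p.round(4),'shift',(p-P).round(4))
    print('t',round(s['t'],2),P.round(4),'yaw',round(float(np.arctan2(-s['orientation'][0][1],s['orientation'][1][1])),4))
E
python3 -c "
from h import *
find('red','w2')"
```

```text
red 2594 [288, 208, 64, 63] [0.4309 0.2322 0.038 ] shift [-0.0034  0.0018 -0.0726]
t 2.83 [0.4344 0.2303 0.1106] yaw -0.0246
```

View pics/w2.png

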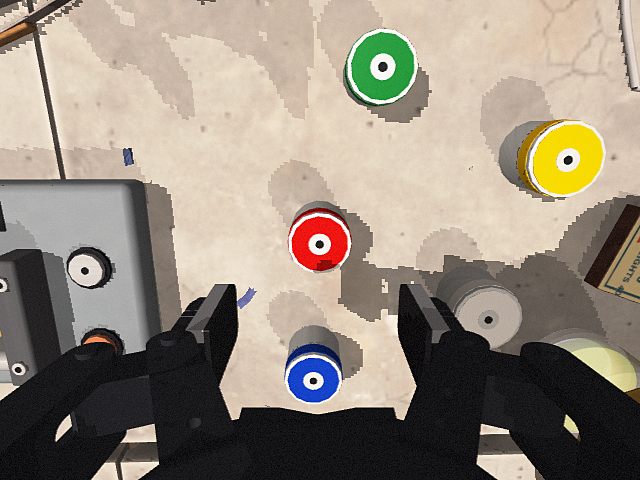

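Red sits at (319,244) between the fingers, with clear space around it. Blue is at (313,380), green (382,67), yellow (568,160), white (488,320).

Request:
servo_tool(
  targets=[
    [0.06, -0.003, 0.002, -0.03, 0],
    [0.06, 0, 0, -0.03, 0],
    [0.06, 0, 0, -0.03, 0],
    [0.06, 0, 0, -0.008, 0],
    [0.06, 0, 0, 0, 0],
    [0.03, 0, 0, 0, 0],
    [0.03, 0, 0, 0, 0],
    [0.03, 0, 0, 0, 0],
    [0.03, 0, 0, 0, 0],
  ],
)

```text
t: 4.0
position: [0.432, 0.232, 0.0133]
orientation: [[-1.0, 0.026, 0.003], [0.026, 1.0, 0.0], [-0.003, 0.001, -1.0]]
ft_force: [-0.7, -1.7, 6.5]
gripper_width: 0.408
grasp_force: 39.6
```

```bash
python3 -c "
from h import *
find('red')"
```

```text
red 1039 [265, 272, 103, 47] [0.4153 0.2322 0.038 ] shift [-0.0167  0.0002  0.0247]
red 5502 [269, 292, 97, 88] [0.433  0.2323 0.038 ] shift [0.0009 0.0003 0.0247]
t 4.0 [0.432  0.232  0.0133] yaw -0.0256
```

Request:
servo_tool(
  targets=[
    [0.03, 0, 0, 0.03, 0],
    [0.03, 0, 0, 0.03, 0],
    [0.03, 0.003, -0.03, 0.03, 0],
    [0.03, 0.006, -0.05, 0, 0],
    [0.03, 0.006, -0.05, 0, 0],
    [0.03, 0.006, -0.05, 0, 0],
    [0.03, 0.006, -0.05, 0, 0],
    [0.03, 0.006, -0.05, 0, 0],
    [0.03, 0.003, -0.035, 0, 0],
    [0.03, 0, -0.012, 0, 0],
  ],
)

```text
t: 5.3
position: [0.4677, -0.0972, 0.1022]
orientation: [[-1.0, 0.029, 0.001], [0.029, 1.0, -0.001], [-0.002, -0.001, -1.0]]
ft_force: [0.3, 1.0, -2.6]
gripper_width: 0.402
grasp_force: 41.1
```

Request:
servo_tool(
  targets=[
    [0.03, 0, 0, 0, 0],
    [0.03, 0, 0, 0, 0],
  ],
)

```text
t: 5.55
position: [0.4663, -0.0936, 0.1019]
orientation: [[-1.0, 0.025, -0.001], [0.025, 1.0, 0.001], [0.001, 0.001, -1.0]]
ft_force: [0.6, 0.7, -2.4]
gripper_width: 0.402
grasp_force: 41.1
```

```bash
python3 -c "
from h import *
s=robot.state(); z=s['position'][2]+.0247
find('red','w3',z)"
```

```text
red 998 [266, 272, 104, 48] [ 0.4493 -0.0926  0.1266] shift [-0.0171  0.001   0.0247]
red 5498 [270, 292, 96, 88] [ 0.4673 -0.0934  0.1266] shift [0.001  0.0003 0.0247]
t 5.55 [ 0.4663 -0.0936  0.1019] yaw -0.0247
```

View pics/w3.png

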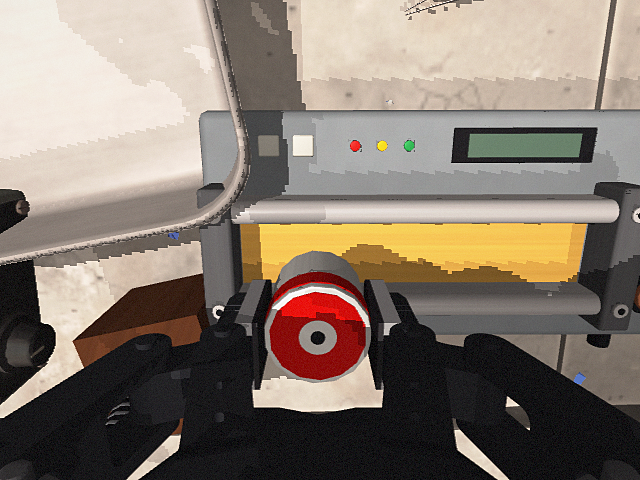

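Red is held upright at (317,338), the bars run at rows 211 and 302, and the end-block screws are at (219,312) and (620,311). Checking the channel's x from this closer view.

```bash
python3 -c "
from h import *
c=cam('wrist'); im=cv2.imread('pics/w3.png')[:,:,::-1].copy()
for u,v,z in [(219,312,.054),(620,311,.054)]:
    d=dot(im,u,v,5); print(d,onz(c,*d,z))
g=cv2.cvtColor(im,cv2.COLOR_RGB2GRAY)
for u in (420,500,580): print(u,g[190:330:2,u].tolist(),onz(c,u,211,.048),onz(c,u,302,.048))
print('rim',onz(c,238,170,.068),onz(c,215,215,.068))"
```

```text
(np.float64(218.90557939914163), np.float64(312.7854077253219)) [ 0.49429872 -0.14495786  0.054     ]
(np.float64(620.8424657534247), np.float64(311.4703196347032)) [0.49868379 0.06282646 0.054     ]
420 [151, 149, 128, 97, 97, 119, 153, 181, 194, 212, 219, 221, 216, 218, 195, 177, 129, 211, 206, 204, 206, 207, 202, 200, 201, 200, 204, 200, 211, 205, 200, 204, 209, 203, 106, 118, 121, 87, 94, 95, 94, 91, 95, 89, 93, 93, 76, 75, 75, 70, 77, 77, 75, 84, 94, 104, 117, 133, 124, 124, 125, 114, 110, 98, 99, 98, 101, 33, 20, 25] [ 0.44436759 -0.04173639  0.048     ] [ 0.4936133 -0.0396682  0.048    ]
500 [149, 151, 101, 94, 93, 126, 155, 181, 196, 210, 213, 218, 211, 213, 190, 172, 123, 205, 201, 201, 200, 197, 197, 199, 197, 200, 202, 194, 204, 204, 202, 202, 205, 201, 205, 197, 206, 178, 181, 184, 97, 86, 88, 88, 89, 95, 71, 74, 72, 70, 68, 75, 72, 89, 95, 102, 112, 118, 121, 129, 127, 117, 105, 100, 96, 99, 97, 100, 96, 97] [ 0.44533508 -0.00189104  0.048     ] [0.4946575  0.00271114 0.048     ]
580 [142, 144, 110, 97, 96, 126, 156, 184, 195, 202, 211, 211, 209, 204, 186, 169, 123, 188, 175, 172, 177, 174, 170, 176, 174, 176, 178, 174, 182, 182, 177, 178, 176, 182, 175, 148, 142, 144, 113, 76, 24, 48, 24, 24, 34, 19, 27, 63, 74, 72, 72, 74, 77, 85, 95, 108, 111, 112, 118, 121, 118, 114, 87, 37, 97, 94, 94, 96, 94, 96] [0.44630314 0.03797742 0.048     ] [0.49570234 0.04511664 0.048     ]
rim [ 0.41986099 -0.1268351   0.068     ] [ 0.43961657 -0.13863455  0.068     ]
```

Request:
servo_tool(
  targets=[
    [0.03, 0.0015, -0.003, -0.015, 0],
    [0.03, 0, 0, -0.015, 0],
    [0.03, 0, 0, -0.008, 0],
    [0.03, 0, 0, -0.004, 0],
    [0.03, 0, 0, -0.004, 0],
    [0.03, 0, 0, 0, 0],
  ],
)

```text
t: 6.35
position: [0.4683, -0.0979, 0.0557]
orientation: [[-1.0, 0.026, -0.001], [0.026, 1.0, 0.0], [0.001, 0.0, -1.0]]
ft_force: [-1.5, -0.8, -3.4]
gripper_width: 0.406
grasp_force: 41.1
```

Request:
servo_tool(
  targets=[
    [0.03, 0, 0, -0.004, 0],
    [0.03, 0, 0, -0.004, 0],
    [0.03, 0, 0, -0.003, 0],
    [0.03, 0, 0, -0.001, 0],
    [0.03, 0, 0, 0, 0],
  ],
)

```text
t: 6.98
position: [0.4683, -0.098, 0.0437]
orientation: [[-1.0, 0.026, -0.001], [0.026, 1.0, 0.0], [0.001, 0.0, -1.0]]
ft_force: [-3.0, 0.1, -2.9]
gripper_width: 0.403
grasp_force: 41.1
```

Request:
servo_tool(
  targets=[
    [0.046, 0, 0, 0, 0],
    [0.046, 0, 0, 0, 0],
    [0.046, 0, 0, 0.02, 0],
    [0.046, 0, 0, 0.04, 0],
    [0.046, 0, 0, 0.02, 0],
    [0.06, -0.008, 0.05, 0, 0],
    [0.06, -0.008, 0.05, 0, 0],
    [0.06, -0.008, 0.05, 0, 0],
    [0.06, -0.008, 0.05, 0, 0],
    [0.06, -0.008, 0.05, 0, 0],
  ],
)

```text
t: 8.22
position: [0.4293, 0.1536, 0.1244]
orientation: [[-1.0, 0.026, 0.003], [0.026, 1.0, 0.0], [-0.003, 0.0, -1.0]]
ft_force: [0.0, -0.4, -0.2]
gripper_width: 0.7
grasp_force: 0.0
```

Request:
servo_tool(
  targets=[
    [0.06, -0.008, 0.05, 0, 0],
    [0.06, -0.008, 0.05, 0, 0],
    [0.06, -0.008, 0.05, 0, 0],
    [0.06, -0.008, 0.04, 0, 0],
    [0.06, -0.004, 0.015, 0, 0],
    [0.06, 0, 0, 0, 0],
    [0.06, 0, 0, 0, 0],
  ],
)

```text
t: 9.1
position: [0.3928, 0.3557, 0.1239]
orientation: [[-1.0, 0.027, -0.0], [0.027, 1.0, -0.001], [0.0, -0.001, -1.0]]
ft_force: [-1.0, -0.2, 0.8]
gripper_width: 0.703
grasp_force: 0.0
```

```bash
python3 -c "
from h import *
find('yellow','w4')
im,c,s=look('top','t4')
for k in HSV: print(k,[(b[1],onz(c,*b[1],.068 if b[1][0]>315 else .038).round(3)) for b in blobs(im,k,20,(150,215,400,350)) if b[0]<300])"
```

```text
yellow 2855 [296, 198, 70, 66] [0.3909 0.3634 0.038 ] shift [-0.0019  0.0077 -0.0859]
t 9.1 [0.3928 0.3557 0.1239] yaw -0.0269
red [([386.2, 261.2], array([ 0.468, -0.099,  0.068]))]
yellow []
green [([247.5, 307.9], array([0.34 , 0.264, 0.038]))]
blue [([263.7, 241.0], array([0.519, 0.225, 0.038]))]
white [([224.8, 254.8], array([0.48 , 0.328, 0.038]))]
```

Request:
servo_tool(
  targets=[
    [0.06, -0.001, 0.008, -0.03, 0],
    [0.06, 0, 0, -0.03, 0],
    [0.06, 0, 0, -0.03, 0],
    [0.06, 0, 0, -0.021, 0],
    [0.06, 0, 0, 0, 0],
    [0.03, 0, 0, 0, 0],
    [0.03, 0, 0, 0, 0],
    [0.03, 0, 0, 0, 0],
    [0.03, 0, 0, 0, 0],
  ],
)

```text
t: 10.32
position: [0.3924, 0.3649, 0.0139]
orientation: [[-1.0, 0.025, 0.002], [0.025, 1.0, 0.0], [-0.002, 0.0, -1.0]]
ft_force: [1.6, -3.8, 6.2]
gripper_width: 0.467
grasp_force: 41.4
```

```bash
python3 -c "
from h import *
find('yellow')"
```

```text
yellow 566 [259, 256, 93, 48] [0.3697 0.3618 0.038 ] shift [-0.0227 -0.0031  0.0241]
yellow 7432 [261, 275, 113, 101] [0.391  0.3649 0.038 ] shift [-0.0014  0.      0.0241]
t 10.32 [0.3924 0.3649 0.0139] yaw -0.0254
```

Yellow reads wide (about 41 mm). Trying it in the channel anyway.

Request:
servo_tool(
  targets=[
    [0.03, 0, 0, 0.03, 0],
    [0.03, 0, 0, 0.03, 0],
    [0.03, 0.006, -0.03, 0.03, 0],
    [0.03, 0.012, -0.05, 0, 0],
    [0.03, 0.012, -0.05, 0, 0],
    [0.03, 0.012, -0.05, 0, 0],
    [0.03, 0.012, -0.05, 0, 0],
    [0.03, 0.012, -0.05, 0, 0],
    [0.03, 0.01, -0.045, 0, 0],
    [0.03, 0.004, -0.022, 0, 0],
  ],
)

```text
t: 11.62
position: [0.4724, 0.0159, 0.1026]
orientation: [[-1.0, 0.029, 0.001], [0.029, 1.0, 0.0], [-0.001, 0.0, -1.0]]
ft_force: [0.1, -0.3, -3.7]
gripper_width: 0.466
grasp_force: 41.9
```

Request:
servo_tool(
  targets=[
    [0.03, 0, 0, 0, 0],
    [0.03, 0, 0, -0.02, 0],
    [0.03, 0, 0, 0, 0],
  ],
)

```text
t: 12.0
position: [0.4698, 0.0192, 0.0818]
orientation: [[-1.0, 0.025, -0.004], [0.025, 1.0, 0.001], [0.004, 0.001, -1.0]]
ft_force: [-0.6, 0.3, -3.1]
gripper_width: 0.463
grasp_force: 41.8
```

Request:
servo_tool(
  targets=[
    [0.03, 0.0025, -0.004, -0.012, 0],
    [0.03, 0, 0, -0.004, 0],
    [0.03, 0, 0, -0.002, 0],
    [0.03, 0, 0, -0.002, 0],
    [0.03, 0, 0, -0.001, 0],
    [0.03, 0, 0, -0.001, 0],
    [0.03, 0, 0, 0, 0],
  ],
)

```text
t: 12.88
position: [0.473, 0.0141, 0.0617]
orientation: [[-1.0, 0.026, -0.002], [0.026, 1.0, 0.0], [0.002, 0.0, -1.0]]
ft_force: [-3.3, -0.5, 5.5]
gripper_width: 0.469
grasp_force: 42.9
```

Request:
servo_tool(
  targets=[
    [0.03, -0.0005, 0, -0.001, 0],
    [0.03, 0, 0, -0.001, 0],
    [0.03, 0, 0, 0, 0],
    [0.03, 0, 0, 0, 0],
  ],
)

```text
t: 13.38
position: [0.473, 0.0141, 0.0611]
orientation: [[-1.0, 0.025, 0.0], [0.025, 1.0, -0.0], [-0.0, -0.0, -1.0]]
ft_force: [-5.2, 0.6, 20.3]
gripper_width: 0.462
grasp_force: 44.5
```

Yellow sticks on the bars with 20 N pushing, so it is oversize and goes to the pan.

Request:
servo_tool(
  targets=[
    [0.03, 0, 0, 0.03, 0],
    [0.03, 0, 0, 0.03, 0],
    [0.03, -0.005, -0.015, 0.015, 0],
    [0.03, -0.015, -0.04, 0, 0],
    [0.03, -0.015, -0.04, 0, 0],
    [0.03, -0.015, -0.04, 0, 0],
    [0.03, -0.015, -0.04, 0, 0],
    [0.03, -0.015, -0.04, 0, 0],
    [0.03, -0.015, -0.04, 0, 0],
    [0.03, -0.008, -0.025, 0, 0],
  ],
)

```text
t: 14.62
position: [0.3691, -0.2685, 0.1335]
orientation: [[-1.0, 0.028, -0.0], [0.028, 1.0, -0.0], [0.0, -0.0, -1.0]]
ft_force: [-0.2, 0.0, -3.6]
gripper_width: 0.469
grasp_force: 42.5
```

Request:
servo_tool(
  targets=[
    [0.03, 0, 0, 0, 0],
    [0.03, 0, 0, -0.03, 0],
    [0.03, 0, 0, -0.03, 0],
    [0.03, 0, 0, -0.03, 0],
    [0.03, 0, 0, -0.015, 0],
    [0.03, 0, 0, -0.004, 0],
    [0.03, 0, 0, 0, 0],
  ],
)

```text
t: 15.5
position: [0.3706, -0.2657, 0.0249]
orientation: [[-1.0, 0.025, -0.0], [0.025, 1.0, 0.0], [0.0, 0.0, -1.0]]
ft_force: [-0.2, 0.1, -3.2]
gripper_width: 0.464
grasp_force: 42.4
```

Request:
servo_tool(
  targets=[
    [0.03, 0, 0, -0.005, 0],
    [0.03, 0, 0, -0.003, 0],
    [0.03, 0, 0, 0, 0],
    [0.055, 0, 0, 0, 0],
    [0.055, 0, 0, 0, 0],
    [0.055, 0, 0, 0.02, 0],
    [0.055, 0, 0, 0.04, 0],
    [0.055, 0, 0, 0.05, 0],
    [0.06, 0.01, 0.04, 0, 0],
    [0.06, 0.01, 0.05, 0, 0],
  ],
)

```text
t: 16.75
position: [0.3918, -0.1766, 0.1281]
orientation: [[-1.0, 0.029, 0.004], [0.029, 1.0, -0.003], [-0.004, -0.003, -1.0]]
ft_force: [-0.1, -0.0, -1.1]
gripper_width: 0.702
grasp_force: 0.0
```

Request:
servo_tool(
  targets=[
    [0.06, 0.01, 0.05, 0, 0],
    [0.06, 0.0, 0.05, 0, 0],
    [0.06, 0, 0.05, 0, 0],
    [0.06, 0, 0.05, 0, 0],
    [0.06, -0.01, 0.05, 0, 0],
    [0.06, -0.01, 0.05, 0, 0],
    [0.06, -0.01, 0.05, 0, 0],
    [0.06, -0.01, 0.05, 0, 0],
    [0.06, -0.01, 0.04, 0, 0],
    [0.06, 0, 0, 0, 0],
  ],
)

```text
t: 18.0
position: [0.3499, 0.2661, 0.1272]
orientation: [[-1.0, 0.021, 0.001], [0.021, 1.0, 0.001], [-0.001, 0.001, -1.0]]
ft_force: [-0.8, -1.1, -0.9]
gripper_width: 0.703
grasp_force: 0.0
```

Request:
servo_tool(
  targets=[
    [0.06, 0, 0, 0, 0],
    [0.06, 0, 0, 0, 0],
  ],
)

```text
t: 18.25
position: [0.3508, 0.2629, 0.1269]
orientation: [[-1.0, 0.028, -0.0], [0.028, 1.0, -0.0], [0.0, -0.0, -1.0]]
ft_force: [0.1, -0.4, -1.0]
gripper_width: 0.699
grasp_force: 0.0
```

```bash
python3 -c "
from h import *
find('green')"
```

```text
green 2259 [291, 190, 60, 59] [0.3421 0.2652 0.038 ] shift [-0.0088  0.0023 -0.0889]
t 18.25 [0.3508 0.2629 0.1269] yaw -0.0276
```

Request:
servo_tool(
  targets=[
    [0.06, -0.008, 0.002, -0.03, 0],
    [0.06, 0, 0, -0.03, 0],
    [0.06, 0, 0, -0.03, 0],
    [0.06, 0, 0, -0.024, 0],
    [0.06, 0, 0, 0, 0],
    [0.03, 0, 0, 0, 0],
    [0.03, 0, 0, 0, 0],
    [0.03, 0, 0, 0, 0],
    [0.03, 0, 0, 0, 0],
  ],
)

```text
t: 19.42
position: [0.3432, 0.2658, 0.0139]
orientation: [[-1.0, 0.025, 0.002], [0.025, 1.0, 0.0], [-0.002, 0.0, -1.0]]
ft_force: [1.0, -3.4, 7.7]
gripper_width: 0.406
grasp_force: 40.6
```

```bash
python3 -c "
from h import *
find('green')"
```

```text
green 962 [265, 264, 103, 47] [0.3229 0.266  0.038 ] shift [-0.0204  0.0002  0.0241]
green 5513 [269, 284, 97, 88] [0.3424 0.2662 0.038 ] shift [-0.0008  0.0004  0.0241]
t 19.43 [0.3432 0.2658 0.0139] yaw -0.0255
```

Request:
servo_tool(
  targets=[
    [0.03, 0, 0, 0.03, 0],
    [0.03, 0, 0, 0.03, 0],
    [0.03, 0.012, -0.03, 0.03, 0],
    [0.03, 0.02, -0.045, 0, 0],
    [0.03, 0.02, -0.045, 0, 0],
    [0.03, 0.02, -0.045, 0, 0],
    [0.03, 0.02, -0.045, 0, 0],
    [0.03, 0.02, -0.045, 0, 0],
    [0.03, 0.015, -0.04, 0, 0],
    [0.03, 0.003, -0.012, 0, 0],
  ],
)

```text
t: 20.72
position: [0.4743, -0.0435, 0.103]
orientation: [[-1.0, 0.029, 0.002], [0.029, 1.0, -0.001], [-0.003, -0.001, -1.0]]
ft_force: [-0.3, -0.6, -3.4]
gripper_width: 0.405
grasp_force: 41.4
```

Request:
servo_tool(
  targets=[
    [0.03, 0, 0, 0, 0],
    [0.03, 0, 0, -0.02, 0],
    [0.03, 0, 0, 0, 0],
  ],
)

```text
t: 21.1
position: [0.4702, -0.039, 0.082]
orientation: [[-1.0, 0.024, -0.005], [0.024, 1.0, 0.002], [0.005, 0.002, -1.0]]
ft_force: [-1.3, 0.4, -2.9]
gripper_width: 0.405
grasp_force: 41.4
```

Request:
servo_tool(
  targets=[
    [0.03, 0, -0.002, -0.012, 0],
    [0.03, 0, 0, -0.006, 0],
    [0.03, 0, 0, -0.004, 0],
    [0.03, 0, 0, -0.004, 0],
    [0.03, 0, 0, 0, 0],
  ],
)

```text
t: 21.72
position: [0.4722, -0.0429, 0.0566]
orientation: [[-1.0, 0.026, -0.001], [0.026, 1.0, 0.0], [0.001, 0.0, -1.0]]
ft_force: [-0.8, -0.1, -4.2]
gripper_width: 0.405
grasp_force: 41.4
```

Request:
servo_tool(
  targets=[
    [0.03, -0.0015, 0, -0.003, 0],
    [0.03, 0, 0, -0.003, 0],
    [0.03, 0, 0, -0.003, 0],
    [0.03, 0, 0, -0.003, 0],
    [0.03, 0, 0, -0.0005, 0],
    [0.03, 0, 0, 0, 0],
  ],
)

```text
t: 22.48
position: [0.4712, -0.0431, 0.0443]
orientation: [[-1.0, 0.026, -0.0], [0.026, 1.0, 0.0], [0.0, 0.0, -1.0]]
ft_force: [0.1, 0.6, -3.6]
gripper_width: 0.4
grasp_force: 41.4
```

Request:
servo_tool(
  targets=[
    [0.046, 0, 0, 0, 0],
    [0.046, 0, 0, 0, 0],
    [0.046, 0, 0, 0.02, 0],
    [0.046, 0, 0, 0.04, 0],
    [0.046, 0, 0, 0.02, 0],
    [0.06, 0.009, 0.05, 0, 0],
    [0.06, 0.009, 0.05, 0, 0],
    [0.06, 0.009, 0.05, 0, 0],
    [0.06, 0.009, 0.05, 0, 0],
    [0.06, 0.009, 0.045, 0, 0],
  ],
)

```text
t: 23.72
position: [0.5163, 0.2038, 0.1247]
orientation: [[-1.0, 0.025, 0.001], [0.025, 1.0, 0.0], [-0.001, 0.0, -1.0]]
ft_force: [1.1, 0.1, 0.3]
gripper_width: 0.704
grasp_force: 0.0
```

Request:
servo_tool(
  targets=[
    [0.06, 0.003, 0.02, 0, 0],
    [0.06, 0, 0, 0, 0],
    [0.06, 0, 0, 0, 0],
  ],
)

```text
t: 24.1
position: [0.5186, 0.2206, 0.1242]
orientation: [[-1.0, 0.027, -0.001], [0.027, 1.0, -0.001], [0.001, -0.001, -1.0]]
ft_force: [-0.9, 0.1, 0.7]
gripper_width: 0.701
grasp_force: 0.0
```

```bash
python3 -c "
from h import *
find('blue','w5')"
```

```text
blue 2234 [296, 209, 61, 59] [0.5187 0.2259 0.038 ] shift [ 0.0001  0.0054 -0.0862]
t 24.1 [0.5186 0.2206 0.1242] yaw -0.0267
```

Request:
servo_tool(
  targets=[
    [0.06, 0.001, 0.005, -0.03, 0],
    [0.06, 0, 0, -0.03, 0],
    [0.06, 0, 0, -0.03, 0],
    [0.06, 0, 0, -0.021, 0],
    [0.06, 0, 0, 0, 0],
    [0.03, 0, 0, 0, 0],
    [0.03, 0, 0, 0, 0],
    [0.03, 0, 0, 0, 0],
    [0.03, 0, 0, 0, 0],
  ],
)

```text
t: 25.28
position: [0.521, 0.2265, 0.0146]
orientation: [[-1.0, 0.025, 0.002], [0.025, 1.0, -0.0], [-0.002, -0.0, -1.0]]
ft_force: [0.9, -3.7, 6.3]
gripper_width: 0.403
grasp_force: 40.7
```

```bash
python3 -c "
from h import *
find('blue')"
```

```text
blue 963 [266, 267, 105, 47] [0.502  0.2276 0.038 ] shift [-0.0191  0.0011  0.0234]
blue 5425 [269, 287, 97, 86] [0.5204 0.2271 0.038 ] shift [-0.0007  0.0006  0.0234]
t 25.27 [0.521  0.2265 0.0146] yaw -0.0254
```

Request:
servo_tool(
  targets=[
    [0.03, 0, 0, 0.03, 0],
    [0.03, 0, 0, 0.03, 0],
    [0.03, -0.005, -0.02, 0.03, 0],
    [0.03, -0.01, -0.04, 0, 0],
    [0.03, -0.01, -0.04, 0, 0],
    [0.03, -0.01, -0.04, 0, 0],
    [0.03, -0.01, -0.04, 0, 0],
    [0.03, -0.003, -0.025, 0, 0],
    [0.03, 0, -0.008, 0, 0],
  ],
)

```text
t: 26.45
position: [0.4717, 0.013, 0.1032]
orientation: [[-1.0, 0.028, -0.001], [0.028, 1.0, 0.001], [0.001, 0.001, -1.0]]
ft_force: [0.5, 0.7, -3.3]
gripper_width: 0.409
grasp_force: 41.1
```

Request:
servo_tool(
  targets=[
    [0.03, 0, 0, 0, 0],
    [0.03, 0, 0, -0.02, 0],
    [0.03, 0, 0, 0, 0],
  ],
)

```text
t: 26.82
position: [0.4711, 0.0152, 0.0825]
orientation: [[-1.0, 0.025, -0.003], [0.025, 1.0, 0.001], [0.003, 0.001, -1.0]]
ft_force: [-0.9, -0.1, -4.2]
gripper_width: 0.408
grasp_force: 41.0
```

Request:
servo_tool(
  targets=[
    [0.03, 0, -0.001, -0.012, 0],
    [0.03, 0, 0, -0.006, 0],
    [0.03, 0, 0, -0.004, 0],
    [0.03, 0, 0, -0.003, 0],
    [0.03, 0, 0, 0, 0],
  ],
)

```text
t: 27.45
position: [0.4721, 0.0129, 0.0583]
orientation: [[-1.0, 0.026, -0.0], [0.026, 1.0, 0.0], [0.0, 0.0, -1.0]]
ft_force: [-0.1, 0.8, -3.7]
gripper_width: 0.404
grasp_force: 41.0
```

Request:
servo_tool(
  targets=[
    [0.03, 0, 0, -0.004, 0],
    [0.03, 0, 0, -0.003, 0],
    [0.03, 0, 0, -0.003, 0],
    [0.03, 0, 0, -0.003, 0],
    [0.03, 0, 0, 0, 0],
  ],
)

```text
t: 28.08
position: [0.4721, 0.0129, 0.0451]
orientation: [[-1.0, 0.026, -0.0], [0.026, 1.0, 0.0], [0.0, 0.0, -1.0]]
ft_force: [-0.1, -0.2, -4.3]
gripper_width: 0.406
grasp_force: 41.0
```

The channel now has no gap for trying white, and blue is still in my grip. It fits, but I'll set it aside on the bench, try white, then put blue back.

Request:
servo_tool(
  targets=[
    [0.03, 0, 0, 0.03, 0],
    [0.03, 0, 0, 0.03, 0],
    [0.03, -0.003, 0.02, 0, 0],
    [0.03, -0.004, 0.04, 0, 0],
    [0.03, -0.004, 0.04, 0, 0],
    [0.03, -0.004, 0.04, 0, 0],
    [0.03, -0.004, 0.04, 0, 0],
    [0.03, -0.001, 0.025, -0.03, 0],
    [0.03, 0, 0.005, -0.03, 0],
    [0.03, 0, 0, -0.02, 0],
  ],
)

```text
t: 29.32
position: [0.4516, 0.2237, 0.0242]
orientation: [[-1.0, 0.024, -0.001], [0.024, 1.0, -0.0], [0.001, -0.0, -1.0]]
ft_force: [-0.6, 0.6, -3.2]
gripper_width: 0.406
grasp_force: 41.2
```

Request:
servo_tool(
  targets=[
    [0.03, 0, 0, 0, 0],
    [0.03, 0, 0, -0.006, 0],
    [0.03, 0, 0, 0, 0],
  ],
)

```text
t: 29.7
position: [0.4526, 0.2228, 0.0198]
orientation: [[-1.0, 0.026, 0.001], [0.026, 1.0, 0.0], [-0.001, 0.0, -1.0]]
ft_force: [0.2, 0.0, -2.7]
gripper_width: 0.407
grasp_force: 41.1
```

Request:
servo_tool(
  targets=[
    [0.03, 0, 0, -0.0045, 0],
    [0.03, 0, 0, 0, 0],
    [0.055, 0, 0, 0, 0],
    [0.055, 0, 0, 0, 0],
    [0.055, 0, 0, 0.03, 0],
    [0.06, 0, 0, 0.05, 0],
    [0.06, 0.015, 0.05, 0.03, 0],
    [0.06, 0.012, 0.045, 0, 0],
    [0.06, 0.003, 0.012, 0, 0],
    [0.06, 0, 0, 0, 0],
  ],
)

```text
t: 30.95
position: [0.4815, 0.3301, 0.1246]
orientation: [[-1.0, 0.024, -0.001], [0.024, 1.0, -0.001], [0.001, -0.001, -1.0]]
ft_force: [0.2, 0.8, 0.4]
gripper_width: 0.704
grasp_force: 0.0
```

Request:
servo_tool(
  targets=[
    [0.06, 0, 0, 0, 0],
  ],
)

```text
t: 31.08
position: [0.481, 0.3285, 0.1242]
orientation: [[-1.0, 0.026, -0.003], [0.026, 1.0, -0.001], [0.002, -0.002, -1.0]]
ft_force: [-0.6, -0.6, -0.7]
gripper_width: 0.701
grasp_force: 0.0
```

```bash
python3 -c "
from h import *
find('white','w6'); find('blue')"
```

```text
white 481 [103, 165, 61, 60] [0.4519 0.2251 0.038 ] shift [-0.0291 -0.1034 -0.0862]
white 3332 [285, 206, 69, 67] [0.4827 0.3294 0.038 ] shift [ 0.0017  0.0009 -0.0862]
t 31.07 [0.481  0.3285 0.1242] yaw -0.0264
blue 2504 [105, 162, 67, 61] [0.4524 0.2225 0.038 ] shift [-0.0288 -0.1059 -0.0863]
t 31.12 [0.4812 0.3284 0.1243] yaw -0.0268
```

View pics/w6.png

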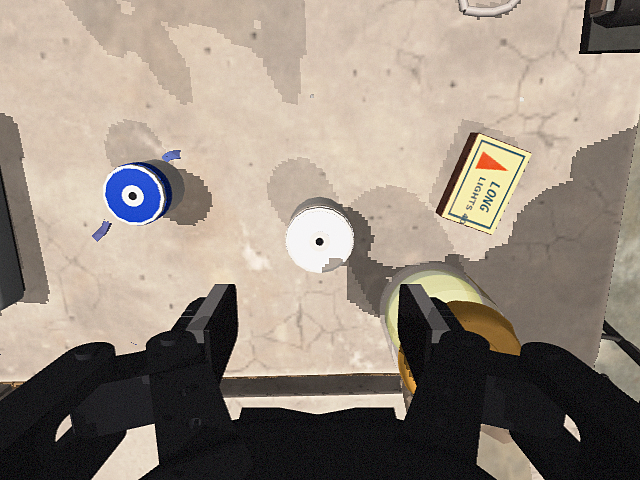

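White is at (319,241), the jar is at the right finger (430,330), and blue stands at (133,196). I'll turn the gripper so the finger clears the jar.

Request:
servo_tool(
  targets=[
    [0.06, 0.001, 0.001, 0, 0.14],
    [0.06, 0, 0, 0, 0.14],
    [0.06, 0, 0, 0, 0.14],
    [0.06, 0, 0, 0, 0],
    [0.06, 0, 0, 0, 0],
  ],
)

```text
t: 31.8
position: [0.4831, 0.3303, 0.1248]
orientation: [[-0.924, -0.382, -0.0], [-0.382, 0.924, -0.0], [0.001, -0.0, -1.0]]
ft_force: [-0.3, 0.4, 1.3]
gripper_width: 0.703
grasp_force: 0.0
```

```bash
python3 -c "
from h import *
find('white')"
```

```text
white 566 [126, 83, 65, 66] [0.4518 0.2237 0.038 ] shift [-0.0312 -0.1067 -0.0868]
white 342 [147, 105, 22, 23] [0.4534 0.222  0.038 ] shift [-0.0296 -0.1083 -0.0868]
white 3505 [283, 202, 69, 67] [0.4827 0.3295 0.038 ] shift [-0.0003 -0.0008 -0.0868]
t 31.8 [0.4831 0.3303 0.1248] yaw 0.3914
```

Request:
servo_tool(
  targets=[
    [0.06, 0.001, -0.001, -0.03, 0],
    [0.06, 0, 0, -0.03, 0],
    [0.06, 0, 0, -0.03, 0],
    [0.06, 0, 0, -0.021, 0],
    [0.06, 0, 0, 0, 0],
    [0.03, 0, 0, 0, 0],
    [0.03, 0, 0, 0, 0],
    [0.03, 0, 0, 0, 0],
    [0.03, 0, 0, 0, 0],
  ],
)

```text
t: 32.98
position: [0.4848, 0.3302, 0.0149]
orientation: [[-0.923, -0.384, 0.002], [-0.384, 0.923, 0.001], [-0.002, 0.0, -1.0]]
ft_force: [-0.0, 0.0, 4.6]
gripper_width: 0.467
grasp_force: 41.0
```

Request:
servo_tool(
  targets=[
    [0.03, 0, 0, 0.03, 0],
    [0.03, 0, 0, 0.03, 0],
    [0.03, 0, -0.03, 0.03, -0.1],
    [0.03, -0.002, -0.045, 0, -0.1],
    [0.03, -0.002, -0.045, 0, -0.1],
    [0.03, -0.002, -0.045, 0, -0.1],
    [0.03, -0.002, -0.045, 0, -0.016],
    [0.03, -0.002, -0.045, 0, 0],
    [0.03, -0.002, -0.04, 0, 0],
    [0.03, 0, -0.02, 0, 0],
  ],
)

```text
t: 34.22
position: [0.4716, 0.013, 0.1037]
orientation: [[-1.0, 0.024, -0.001], [0.024, 1.0, -0.0], [0.001, -0.0, -1.0]]
ft_force: [0.4, 0.1, -2.3]
gripper_width: 0.464
grasp_force: 41.3
```

Request:
servo_tool(
  targets=[
    [0.03, 0, 0, 0, 0],
    [0.03, 0, 0, -0.02, 0],
    [0.03, 0, 0, 0, 0],
  ],
)

```text
t: 34.6
position: [0.4708, 0.0159, 0.083]
orientation: [[-1.0, 0.021, -0.004], [0.021, 1.0, 0.001], [0.004, 0.001, -1.0]]
ft_force: [-0.7, 0.0, -2.2]
gripper_width: 0.464
grasp_force: 41.2
```

```bash
python3 -c "
from h import *
s=robot.state(); find('white',None,s['position'][2]+.024,900)"
```

```text
white 16084 [236, 111, 302, 169] [0.4222 0.0379 0.107 ] shift [-0.0486  0.022   0.024 ]
white 5300 [45, 112, 145, 64] [ 0.41   -0.0365  0.107 ] shift [-0.0608 -0.0524  0.024 ]
white 3760 [529, 178, 94, 78] [0.4341 0.0922 0.107 ] shift [-0.0366  0.0763  0.024 ]
white 5303 [258, 261, 120, 65] [0.4663 0.0162 0.107 ] shift [-0.0045  0.0003  0.024 ]
white 4982 [247, 350, 142, 64] [0.486  0.0157 0.107 ] shift [ 0.0153 -0.0002  0.024 ]
t 34.6 [0.4708 0.0159 0.083 ] yaw -0.0211
```

Request:
servo_tool(
  targets=[
    [0.03, 0, -0.002, -0.012, -0.003],
    [0.03, 0, 0, -0.004, 0],
    [0.03, 0, 0, -0.002, 0],
    [0.03, 0, 0, -0.002, 0],
    [0.03, 0, 0, -0.002, 0],
    [0.03, 0, 0, -0.001, 0],
    [0.03, 0, 0, 0, 0],
  ],
)

```text
t: 35.52
position: [0.4734, 0.0127, 0.0626]
orientation: [[-1.0, 0.025, 0.004], [0.025, 1.0, -0.001], [-0.004, -0.001, -1.0]]
ft_force: [-0.6, 0.3, 12.2]
gripper_width: 0.464
grasp_force: 42.9
```

Request:
servo_tool(
  targets=[
    [0.03, 0, 0, -0.001, 0],
    [0.03, 0, 0, 0, 0],
    [0.03, 0, 0, 0, 0],
  ],
)

```text
t: 35.9
position: [0.4735, 0.0126, 0.0622]
orientation: [[-1.0, 0.025, 0.004], [0.025, 1.0, -0.001], [-0.004, -0.001, -1.0]]
ft_force: [-2.4, 0.4, 18.3]
gripper_width: 0.462
grasp_force: 43.5
```

White sticks too (18 N), so it goes in the pan.

Request:
servo_tool(
  targets=[
    [0.03, 0, 0, 0.03, 0],
    [0.03, 0, 0, 0.03, 0],
    [0.03, -0.005, -0.01, 0.015, 0],
    [0.03, -0.016, -0.035, 0, 0],
    [0.03, -0.016, -0.035, 0, 0],
    [0.03, -0.016, -0.035, 0, 0],
    [0.03, -0.016, -0.035, 0, 0],
    [0.03, -0.016, -0.035, 0, 0],
    [0.03, -0.012, -0.02, 0, 0],
    [0.03, -0.005, -0.006, 0, 0],
  ],
)

```text
t: 37.15
position: [0.369, -0.1992, 0.1345]
orientation: [[-1.0, 0.028, -0.001], [0.028, 1.0, 0.001], [0.001, 0.001, -1.0]]
ft_force: [-0.5, 0.3, -1.7]
gripper_width: 0.47
grasp_force: 41.9
```

Request:
servo_tool(
  targets=[
    [0.03, 0, 0, 0, 0],
    [0.03, 0, 0, -0.02, 0],
    [0.03, 0, 0, 0, 0],
  ],
)

```text
t: 37.52
position: [0.3695, -0.1965, 0.1141]
orientation: [[-1.0, 0.024, -0.003], [0.024, 1.0, 0.003], [0.003, 0.003, -1.0]]
ft_force: [-0.4, 0.1, -2.1]
gripper_width: 0.464
grasp_force: 41.9
```

```bash
python3 -c "
from h import *
im,c,s=look('wrist','w7'); print(s['position'])
print([(b,onz(c,*b[1],.04)) for b in blobs(im,'yellow',800)])"
```

```text
[ 0.36952142 -0.19646187  0.11409597]
[((2927, [193.1, 244.0], [161, 208, 70, 70]), array([ 0.36757443, -0.26577359,  0.04      ]))]
```

View pics/w7.png

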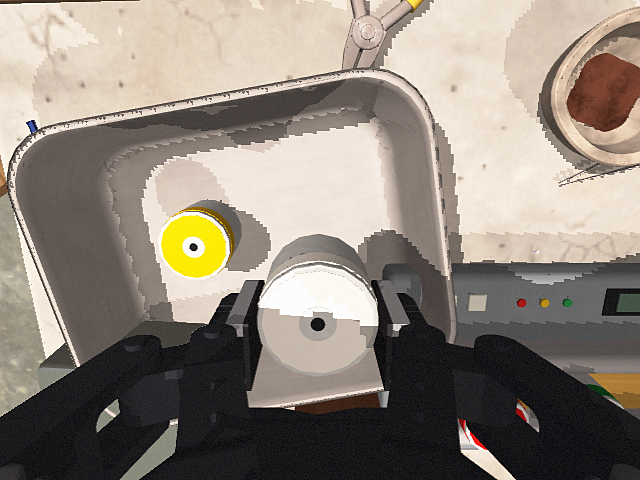

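Yellow stands at (193,244) in the pan. White is held at (318,324) with free floor beneath it.

Request:
servo_tool(
  targets=[
    [0.03, -0.001, -0.001, -0.03, 0],
    [0.03, 0, 0, -0.03, 0],
    [0.03, 0, 0, -0.02, 0],
    [0.03, 0, 0, -0.01, 0],
    [0.03, 0, 0, 0, 0],
    [0.03, 0, 0, 0, 0],
  ],
)

```text
t: 38.33
position: [0.3696, -0.1993, 0.0256]
orientation: [[-1.0, 0.024, 0.001], [0.024, 1.0, -0.001], [-0.001, -0.001, -1.0]]
ft_force: [-0.6, 0.3, -1.5]
gripper_width: 0.466
grasp_force: 42.0
```

Request:
servo_tool(
  targets=[
    [0.03, 0, 0, -0.005, 0],
    [0.03, 0, 0, -0.003, 0],
    [0.03, 0, 0, 0, 0],
    [0.049, 0, 0, 0, 0],
    [0.049, 0, 0, 0, 0],
    [0.049, 0, 0, 0.02, 0],
    [0.049, 0, 0, 0.04, 0],
    [0.049, 0, 0, 0.05, 0],
    [0.06, 0.01, 0.04, 0, 0],
    [0.06, 0.01, 0.05, 0, 0],
  ],
)

```text
t: 39.58
position: [0.3903, -0.1094, 0.1279]
orientation: [[-1.0, 0.028, 0.003], [0.028, 1.0, -0.002], [-0.003, -0.002, -1.0]]
ft_force: [1.3, -0.0, -0.5]
gripper_width: 0.699
grasp_force: 0.0
```

Request:
servo_tool(
  targets=[
    [0.06, 0.01, 0.05, 0, 0],
    [0.06, 0.01, 0.05, 0, 0],
    [0.06, 0.01, 0.05, 0, 0],
    [0.06, 0.01, 0.05, 0, 0],
    [0.06, 0.01, 0.05, 0, 0],
    [0.06, 0.01, 0.05, 0, 0],
    [0.06, 0.001, 0.035, 0, 0],
    [0.06, 0, 0.005, 0, 0],
    [0.06, 0, 0, 0, 0],
    [0.06, 0, 0, 0, 0],
  ],
)

```text
t: 40.83
position: [0.4498, 0.2297, 0.1268]
orientation: [[-1.0, 0.026, -0.001], [0.026, 1.0, -0.0], [0.001, -0.001, -1.0]]
ft_force: [0.4, -0.5, 0.8]
gripper_width: 0.701
grasp_force: 0.0
```

```bash
python3 -c "
from h import *
find('blue')"
```

```text
blue 2203 [277, 209, 60, 58] [0.4489 0.2241 0.038 ] shift [-0.0009 -0.0056 -0.0888]
t 40.83 [0.4498 0.2297 0.1268] yaw -0.0261
```

Request:
servo_tool(
  targets=[
    [0.06, 0.001, -0.006, -0.03, 0],
    [0.06, 0, 0, -0.03, 0],
    [0.06, 0, 0, -0.03, 0],
    [0.06, 0, 0, -0.023, 0],
    [0.06, 0, 0, 0, 0],
    [0.03, 0, 0, 0, 0],
    [0.03, 0, 0, 0, 0],
    [0.03, 0, 0, 0, 0],
    [0.03, 0, 0, 0, 0],
  ],
)

```text
t: 42.0
position: [0.4518, 0.2246, 0.0151]
orientation: [[-1.0, 0.024, 0.002], [0.024, 1.0, -0.0], [-0.002, -0.0, -1.0]]
ft_force: [-0.2, -4.1, 7.2]
gripper_width: 0.407
grasp_force: 40.5
```

```bash
python3 -c "
from h import *
find('blue')"
```

```text
blue 961 [267, 267, 103, 47] [0.433  0.2258 0.038 ] shift [-0.0188  0.0012  0.0229]
blue 5372 [269, 288, 97, 86] [0.4524 0.2253 0.038 ] shift [0.0006 0.0006 0.0229]
t 42.0 [0.4518 0.2246 0.0151] yaw -0.0244
```

Request:
servo_tool(
  targets=[
    [0.03, 0, 0, 0.03, 0],
    [0.03, 0, 0, 0.03, 0],
    [0.03, 0.002, -0.02, 0.03, 0],
    [0.03, 0.004, -0.04, 0, 0],
    [0.03, 0.004, -0.04, 0, 0],
    [0.03, 0.004, -0.04, 0, 0],
    [0.03, 0.004, -0.04, 0, 0],
    [0.03, 0.001, -0.025, 0, 0],
    [0.03, 0, -0.006, -0.01, 0],
    [0.03, 0, 0, -0.01, 0],
  ],
)

```text
t: 43.3
position: [0.4697, 0.0142, 0.0832]
orientation: [[-1.0, 0.026, -0.001], [0.026, 1.0, 0.001], [0.001, 0.001, -1.0]]
ft_force: [0.3, -0.8, -3.2]
gripper_width: 0.407
grasp_force: 41.3
```

Request:
servo_tool(
  targets=[
    [0.03, 0, 0, 0, 0],
    [0.03, 0, 0, 0, 0],
  ],
)

```text
t: 43.55
position: [0.4699, 0.0149, 0.0836]
orientation: [[-1.0, 0.023, -0.001], [0.023, 1.0, 0.0], [0.001, 0.0, -1.0]]
ft_force: [0.0, -0.2, -3.1]
gripper_width: 0.407
grasp_force: 41.2
```

Request:
servo_tool(
  targets=[
    [0.03, 0.001, -0.0015, -0.012, 0],
    [0.03, 0, 0, -0.006, 0],
    [0.03, 0, 0, -0.004, 0],
    [0.03, 0, 0, -0.003, 0],
    [0.03, 0, 0, 0, 0],
  ],
)

```text
t: 44.18
position: [0.471, 0.0124, 0.0587]
orientation: [[-1.0, 0.025, -0.0], [0.025, 1.0, 0.0], [0.0, 0.0, -1.0]]
ft_force: [-0.1, 0.2, -3.3]
gripper_width: 0.407
grasp_force: 41.2
```

Request:
servo_tool(
  targets=[
    [0.03, 0, 0, -0.004, 0],
    [0.03, 0, 0, -0.004, 0],
    [0.03, 0, 0, -0.003, 0],
    [0.03, 0, 0, -0.002, 0],
    [0.03, 0, 0, 0, 0],
    [0.046, 0, 0, 0, 0],
    [0.046, 0, 0, 0, 0],
    [0.046, 0, 0, 0.02, 0],
    [0.046, 0, 0, 0.04, 0],
    [0.046, 0, 0, 0.05, 0],
  ],
)

```text
t: 45.42
position: [0.4705, 0.0125, 0.1566]
orientation: [[-1.0, 0.025, -0.002], [0.025, 1.0, 0.0], [0.002, 0.0, -1.0]]
ft_force: [0.4, 0.7, 0.4]
gripper_width: 0.536
grasp_force: 0.0
```

Request:
servo_tool(
  targets=[
    [0.06, 0, 0, 0.06, 0],
    [0.06, 0, 0, 0.02, 0],
    [0.06, 0.01, -0.035, 0, 0],
    [0.06, 0.012, -0.045, 0, 0],
    [0.06, 0.012, -0.045, 0, 0],
    [0.06, 0.012, -0.04, 0, 0],
    [0.06, 0.005, -0.018, 0, 0],
    [0.06, 0, 0, 0, 0],
    [0.06, 0, 0, 0, 0],
  ],
)

```text
t: 46.55
position: [0.5213, -0.169, 0.2357]
orientation: [[-1.0, 0.024, -0.001], [0.024, 1.0, 0.001], [0.001, 0.001, -1.0]]
ft_force: [-0.4, -0.5, -1.0]
gripper_width: 0.703
grasp_force: 0.0
```

```bash
python3 -c "
from h import *
im,c,s=look('wrist','w8'); print(s['t'],s['position'])"
```

```text
46.55 [ 0.52127046 -0.16895829  0.23568918]
```

View pics/w8.png

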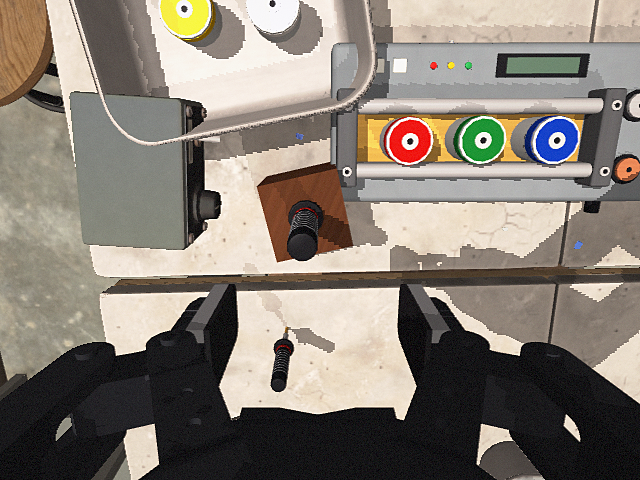

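Red (410,141), green (483,141) and blue (554,141) sit in the channel. Yellow and white are in the pan. The probe's handle top is at (302,247) in the block, with the grey box to its left at x<205.

```bash
python3 -c "
from h import *
c=cam('wrist'); im=cv2.imread('pics/w8.png')[:,:,::-1].copy()
g=cv2.cvtColor(im,cv2.COLOR_RGB2GRAY)
m=(g[225:268,275:330]<42).astype(np.uint8)
print('top',onz(c,302,247,.15),onz(c,305,215,.072))
for r in m[::2]: print(''.join('#' if x else '.' for x in r))
for n,u,v,z in [('r',410,141,.068),('g',483,141,.068),('b',554,141,.068),('cu',629,170,.036)]:
    d=dot(im,u,v,6); print(n,d,onz(c,*d,z).round(4))
"
```

```text
top [ 0.52636914 -0.17779196  0.15      ] [ 0.52424834 -0.17812583  0.072     ]
......................##........###..#.#.#######.....#.
...................#..###########...####.#.####.......#
...................##################...#..####.......#
.................######################.#.##.....##....
................#########################.##.......#...
...............#####.............#########.#......###..
..............###.............#....#.#####......#..#...
.............###..............############.............
............##............#...#############..........##
............##............##.###.#########.............
............####......#..###..#####.##.####............
............#.#...#...#####..##############............
............####.######.########.##########............
............######..############.###.####..............
..............####.###############.######..............
................###.##.################................
.................######..#####.#####...................
.....................#############.....................
.......................................................
.......................................................
.......................................................
.......................................................
r (np.float64(409.5920846394984), np.float64(140.95865987460814)) [ 0.47   -0.0978  0.068 ]
g (np.float64(482.769921875), np.float64(139.927734375)) [ 0.4705 -0.0428  0.068 ]
b (np.float64(556.4587525150905), np.float64(140.0310956648985)) [0.4719 0.0127 0.068 ]
cu (np.float64(628.5102770330652), np.float64(169.22162645218947)) [0.499  0.0955 0.036 ]
```

Request:
servo_tool(
  targets=[
    [0.045, 0.004, -0.009, -0.02, 0],
    [0.045, 0, 0, -0.03, 0],
    [0.045, 0, 0, -0.03, 0],
    [0.045, 0, 0, -0.03, 0],
    [0.045, 0, 0, -0.02, 0],
    [0.045, 0, 0, 0, 0],
    [0.045, 0, 0, 0, 0],
  ],
)

```text
t: 47.48
position: [0.5266, -0.179, 0.1067]
orientation: [[-1.0, 0.024, 0.001], [0.024, 1.0, -0.0], [-0.001, -0.0, -1.0]]
ft_force: [0.3, -0.4, 0.0]
gripper_width: 0.526
grasp_force: 0.0
```

```bash
python3 -c "
from h import *
im,c,s=look('wrist','w9'); print(s['t'],s['position'],s['ft_force']); print(proj(c,[*s['position'][:2],.15]), onz(c,317,300,.15))
g=cv2.cvtColor(im,cv2.COLOR_RGB2GRAY)
cv2.imwrite('pics/w9c.png',cv2.resize(im[150:480,160:480,::-1],None,fx=1.5,fy=1.5))"
```

```text
47.475 [ 0.52660454 -0.17904914  0.10669465] [ 0.33695417 -0.42714495  0.01623047]
[317.05939927 365.1520499 ] [ 0.50685499 -0.17859605  0.15      ]
```

View pics/w9c.png

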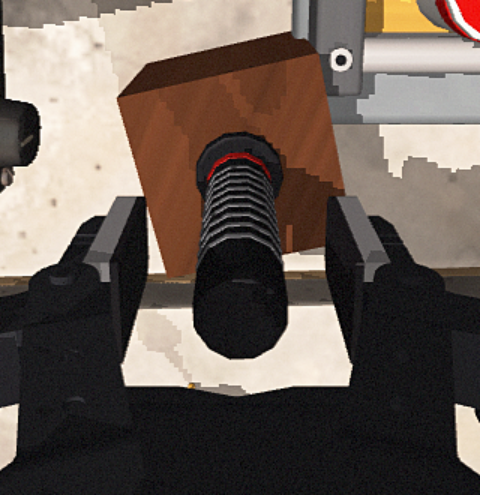

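The handle top is at crop (240,312), nearly centred between the pads. Closing on it.

Request:
servo_tool(
  targets=[
    [0.045, -0.0015, 0, 0, 0],
    [0.045, 0, 0, 0, 0],
    [0.01, 0, 0, 0, 0],
    [0.01, 0, 0, 0, 0],
    [0.01, 0, 0, 0, 0],
    [0.01, 0, 0, 0, 0],
    [0.01, 0, 0, 0, 0],
  ],
  newtons=50,
)

```text
t: 48.4
position: [0.5248, -0.1797, 0.1061]
orientation: [[-1.0, 0.025, 0.0], [0.025, 1.0, -0.0], [-0.0, -0.0, -1.0]]
ft_force: [0.9, -0.1, 4.1]
gripper_width: 0.21
grasp_force: 48.6
```

```bash
python3 -c "
from h import *
s=robot.state();print(s['position'],s['orientation'].round(4))"
```

```text
[ 0.52475484 -0.17971182  0.10609887] [[-9.997e-01  2.470e-02  3.000e-04]
 [ 2.470e-02  9.997e-01 -3.000e-04]
 [-3.000e-04 -3.000e-04 -1.000e+00]]
```

Request:
servo_tool(
  targets=[
    [0.01, 0, 0, 0.02, 0],
    [0.01, 0, 0, 0.03, 0],
    [0.01, 0, 0, 0.03, 0],
    [0.01, -0.002, 0.025, 0, 0],
    [0.01, -0.005, 0.05, 0, 0],
    [0.01, -0.005, 0.05, 0, 0],
    [0.01, -0.005, 0.05, 0, 0],
    [0.01, -0.005, 0.05, 0, 0],
    [0.01, -0.004, 0.04, 0, 0],
    [0.01, 0, 0.01, 0, 0],
  ],
)

```text
t: 49.65
position: [0.4975, 0.0975, 0.1854]
orientation: [[-1.0, 0.021, -0.002], [0.021, 1.0, 0.0], [0.002, 0.0, -1.0]]
ft_force: [0.9, -0.6, -0.8]
gripper_width: 0.208
grasp_force: 48.9
```

Request:
servo_tool(
  targets=[
    [0.01, 0, 0, -0.02, 0],
    [0.01, 0, 0, -0.015, 0],
    [0.01, 0, 0, 0, 0],
    [0.01, 0, 0, 0, 0],
  ],
)

```text
t: 50.15
position: [0.499, 0.0948, 0.1509]
orientation: [[-1.0, 0.026, 0.0], [0.026, 1.0, -0.0], [-0.0, -0.0, -1.0]]
ft_force: [-0.1, 0.4, -0.6]
gripper_width: 0.21
grasp_force: 48.9
```

```bash
python3 -c "
from h import *
im,c,s=look('wrist','w10'); print(s['t'],s['position'],s['ft_force']); P=s['position']; print(proj(c,[P[0],P[1],P[2]-.0951]),proj(c,[.499,.0955,.036]))
u,v=proj(c,[P[0],P[1],P[2]-.0951]).astype(int)
cv2.imwrite('pics/w10c.png',cv2.resize(im[v-60:v+60,u-80:u+80,::-1],None,fx=4,fy=4)); print(u,v)"
```

```text
50.15 [0.49903728 0.0948259  0.15094076] [-0.06425731  0.36209364 -0.56101195]
[317.11122881 234.20670027] [318.1316306  226.17778691]
317 234
```

View pics/w10c.png

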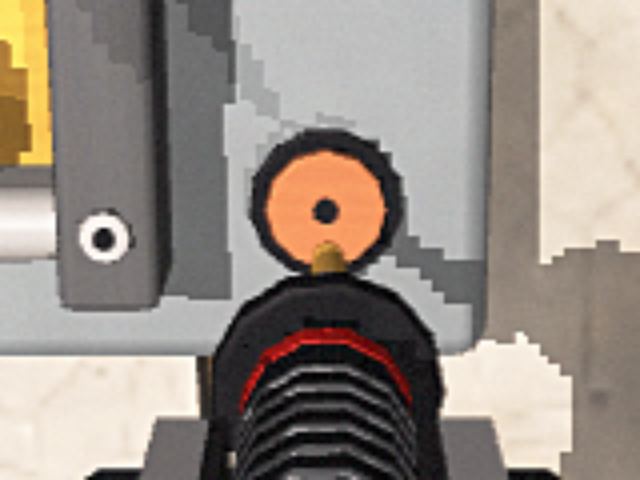

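The dot is at crop (326,210) and the brass ball at about (330,259). Working out the point's offset from the TCP.

```bash
python3 -c "
from h import *
c=cam('wrist'); P=robot.state()['position']; pz=P[2]-.0951
b=onz(c,319.4,238.8,pz+.0025); d=onz(c,318.5,226.5,.036); print('ball',b-P,'dot',d,'move',d-b)
im=cv2.imread('pics/w10.png'); print(im[228:246:1,319].tolist())
g=[im[r,308:332].sum(1).tolist() for r in (236,238,240)]; print(g)"
```

```text
ball [ 0.00230071  0.00133531 -0.0926    ] dot [0.49951473 0.09587345 0.036     ] move [-0.00197056 -0.00042153 -0.02261352]
[[41, 35, 24], [39, 34, 40], [112, 175, 255], [102, 157, 253], [105, 159, 250], [109, 166, 255], [62, 102, 180], [65, 158, 213], [49, 114, 158], [40, 95, 129], [43, 93, 132], [45, 96, 134], [41, 101, 139], [69, 115, 148], [33, 29, 23], [18, 17, 16], [16, 10, 18], [49, 47, 50]]
[[299, 536, 514, 502, 497, 502, 501, 448, 481, 437, 414, 321, 287, 357, 405, 525, 504, 512, 523, 517, 256, 19, 110, 122], [86, 108, 307, 543, 544, 534, 533, 414, 322, 301, 303, 268, 223, 198, 250, 517, 545, 539, 281, 82, 110, 107, 101, 294], [147, 50, 80, 112, 80, 78, 127, 363, 326, 329, 292, 281, 252, 213, 221, 139, 98, 96, 106, 94, 217, 494, 626, 596]]
```

Request:
servo_tool(
  targets=[
    [0.01, -0.002, -0.0005, -0.006, 0],
    [0.01, 0, 0, -0.006, 0],
    [0.01, 0, 0, -0.004, 0],
    [0.01, 0, 0, 0, 0],
    [0.01, 0, 0, 0, 0],
  ],
)

```text
t: 50.82
position: [0.4967, 0.0949, 0.1349]
orientation: [[-1.0, 0.025, 0.0], [0.025, 1.0, -0.0], [-0.0, 0.0, -1.0]]
ft_force: [-0.2, 0.7, -0.7]
gripper_width: 0.207
grasp_force: 48.9
```

```bash
python3 -c "
from h import *
im,c,s=look('wrist','w11'); print(s['t'],s['position'],s['ft_force'])
P=s['position']; u,v=proj(c,[.4993,.0957,.036]); print(u,v,'ball pred',proj(c,[P[0]+.0022,P[1]+.0012,P[2]-.0926]));u,v=int(u),int(v)
cv2.imwrite('pics/w11c.png',cv2.resize(im[v-30:v+30,u-40:u+40,::-1],None,fx=8,fy=8))"
```

```text
50.825 [0.49672445 0.09492821 0.13487289] [-0.17846767  0.70891159 -0.723394  ]
318.44244707269985 236.5922865857979 ball pred [319.16666487 238.7666226 ]
```

View pics/w11c.png

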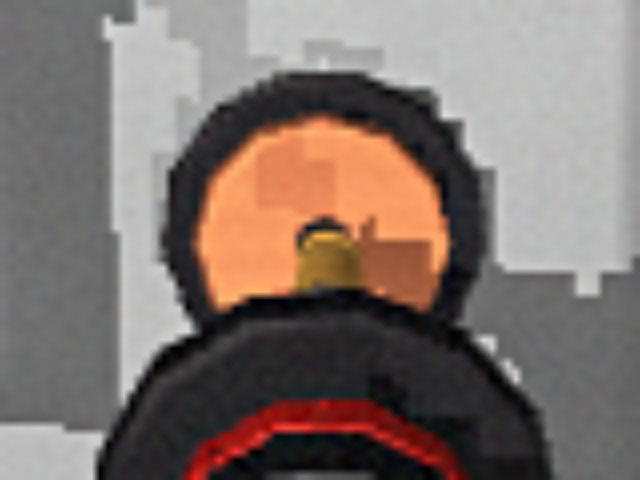

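The ball now covers the dot once parallax is allowed for. Pressing about 3 mm for a second.

Request:
servo_tool(
  targets=[
    [0.01, 0, 0, -0.003, 0],
    [0.01, 0, 0, -0.004, 0],
    [0.01, 0, 0, 0, 0],
    [0.01, 0, 0, 0, 0],
    [0.01, 0, 0, 0, 0],
    [0.01, 0, 0, 0, 0],
    [0.01, 0, 0, 0, 0],
    [0.01, 0, 0, 0, 0],
    [0.01, 0, 0, 0, 0],
  ],
)

```text
t: 52.0
position: [0.4968, 0.0949, 0.1279]
orientation: [[-1.0, 0.025, 0.0], [0.025, 1.0, -0.0], [-0.0, -0.0, -1.0]]
ft_force: [0.6, 0.7, 0.9]
gripper_width: 0.212
grasp_force: 49.0
```

Request:
servo_tool(
  targets=[
    [0.01, 0, 0, -0.001, 0],
    [0.01, 0, 0, 0, 0],
    [0.01, 0, 0, 0, 0],
    [0.01, 0, 0, 0, 0],
  ],
)

```text
t: 52.5
position: [0.4967, 0.0949, 0.1269]
orientation: [[-1.0, 0.025, 0.0], [0.025, 1.0, -0.0], [-0.0, -0.0, -1.0]]
ft_force: [0.6, 0.3, 1.9]
gripper_width: 0.205
grasp_force: 49.1
```

Request:
servo_tool(
  targets=[
    [0.01, 0, 0, 0.012, 0],
    [0.01, 0, 0, 0.012, 0],
    [0.01, -0.025, 0.0005, 0, 0],
    [0.01, -0.027, 0.0005, 0, 0],
    [0.01, 0, 0, 0, 0],
    [0.01, 0, 0, 0, 0],
    [0.01, 0, 0, 0, 0],
  ],
)

```text
t: 53.38
position: [0.4462, 0.0958, 0.1512]
orientation: [[-1.0, 0.025, 0.002], [0.025, 1.0, -0.0], [-0.002, -0.0, -1.0]]
ft_force: [-0.0, 0.6, -1.2]
gripper_width: 0.207
grasp_force: 49.1
```

Force agrees with about 4 mm of travel. Steel stud next.

Request:
servo_tool(
  targets=[
    [0.01, -0.0013, 0.0003, -0.008, 0],
    [0.01, 0, 0, -0.006, 0],
    [0.01, 0, 0, 0, 0],
    [0.01, 0, 0, 0, 0],
  ],
)

```text
t: 53.88
position: [0.4434, 0.0962, 0.1367]
orientation: [[-1.0, 0.025, -0.0], [0.025, 1.0, -0.0], [0.0, -0.0, -1.0]]
ft_force: [0.0, 0.5, -0.9]
gripper_width: 0.212
grasp_force: 49.1
```

```bash
python3 -c "
from h import *
im,c,s=look('wrist','w12'); P=s['position']; print(P)
d=proj(c,[.4475,.0969,.036]);print('dot pred',d,'ball pred',proj(c,[P[0]+.0024,P[1]+.0009,P[2]-.0926]))
u,v=d.astype(int); g=cv2.cvtColor(im,cv2.COLOR_RGB2GRAY)[v-16:v+14,u-16:u+16]
print('col0',u-16,'row0',v-16)
for r in g: print(' '.join('%3d'%x for x in r[::1]))"
```

```text
[0.44338407 0.09619018 0.13670858]
dot pred [318.39545118 238.22300921] ball pred [318.68296803 239.14694159]
col0 302 row0 222
177 177  21  60  44  31  38  38  24  32  25  48  76  91 110 115 106  76  69  66  48  47  40  33  39  44  39  44  43  23  17  97
175  40  46  36  35  34  27  37  78  75 123 118 136 227 217 254 255 251 247 151  88  79  76  60  36  38  40  47  40  40  16  87
 79  44  46  41  37  34  32  85 147 204 240 250 243 231 216 213 236 238 241 249 254 234 152 141  65  48  29  39  38  48  37  38
 17  57  43  35  35  32  83 164 255 247 222 215 209 210 211 214 234 234 234 235 236 242 247 254 229  64  32  33  33  45  30  30
 64  30  29  31  33  87 168 255 225 212 210 212 211 208 208 213 234 234 231 230 232 235 233 240 246 224  69  45  29  44  42  38
 47  32  34  31  84 171 255 216 204 205 205 208 207 207 207 208 232 230 227 229 229 230 230 229 232 242 209  69  43  39  45  42
 46  28  35  84 171 255 244 235 234 212 211 210 209 209 208 213 234 230 233 231 231 230 230 229 231 236 242 210  64  36  36  47
 35  29  59 177 255 244 235 235 235 207 210 214 209 211 209 211 237 234 233 
[... 2167 characters left out ...]
  50  55  48  53  53  54  40  27  21  12   3   2  14  11  11
 16  21  12   0  25  48  73  64  62  59  49  44  46  41  41  43  39  45  40  39  37  44  42  52  53  54  47  29  19  14  10  12
 15  20  29  64  78  63  54  46  32  34  40  39  34  36  38  38  33  34  33  37  38  34  36  41  39  43  45  47  40  38  23  18
 14  22  57  71  61  46  30  38  38  43  41  33  37  33  37  37  41  42  33  38  37  37  35  36  47  41  46  46  44  41  48  36
 61  71  62  50  42  37  35  35  46  36  40  42  36  44  40  33  31  40  37  37  41  35  34  36  32  33  36  41  46  38  43  46
 68  59  48  36  36  38  37  35  35  38  37  37  36  39  39  37  28  31  30  35  38  42  31  36  37  44  35  32  42  46  39  45
```

Request:
servo_tool(
  targets=[
    [0.01, 0.0015, -0.0005, 0, 0],
    [0.01, 0, 0, -0.005, 0],
    [0.01, 0, 0, -0.0045, 0],
    [0.01, 0, 0, 0, 0],
    [0.01, 0, 0, 0, 0],
    [0.01, 0, 0, 0, 0],
    [0.01, 0, 0, 0, 0],
    [0.01, 0, 0, 0, 0],
    [0.01, 0, 0, 0, 0],
    [0.01, 0, 0, 0, 0],
  ],
)

```text
t: 55.18
position: [0.445, 0.0957, 0.1274]
orientation: [[-1.0, 0.025, 0.0], [0.025, 1.0, -0.0], [-0.0, -0.0, -1.0]]
ft_force: [-0.5, -0.5, 2.0]
gripper_width: 0.207
grasp_force: 49.1
```

Request:
servo_tool(
  targets=[
    [0.01, 0, 0, 0, 0],
    [0.01, 0, 0, 0.025, 0],
    [0.01, 0, 0, 0.03, 0],
    [0.01, 0.003, -0.03, 0, 0],
    [0.01, 0.005, -0.05, 0, 0],
    [0.01, 0.007, -0.05, 0, 0],
    [0.01, 0.005, -0.045, 0, 0],
    [0.01, 0.002, -0.018, 0, 0],
    [0.01, 0, 0, 0, 0],
    [0.01, 0, 0, 0, 0],
  ],
)

```text
t: 56.42
position: [0.4658, -0.0957, 0.182]
orientation: [[-1.0, 0.024, -0.002], [0.024, 1.0, 0.002], [0.002, 0.001, -1.0]]
ft_force: [-0.3, 0.8, -1.9]
gripper_width: 0.207
grasp_force: 49.1
```

Request:
servo_tool(
  targets=[
    [0.01, 0.001, -0.002, -0.007, 0],
    [0.01, 0, 0, -0.006, 0],
    [0.01, 0, 0, 0, 0],
    [0.01, 0, 0, 0, 0],
  ],
)

```text
t: 56.92
position: [0.4678, -0.099, 0.1693]
orientation: [[-1.0, 0.024, -0.0], [0.024, 1.0, 0.0], [0.0, 0.0, -1.0]]
ft_force: [-0.4, 0.1, -0.4]
gripper_width: 0.209
grasp_force: 49.1
```

```bash
cat >> h.py <<'E'
def near(mark,col):
    "disc of this colour under the probe: fitted centre, against the ball"
    im,c,s=look('wrist'); P=np.array(s['position']); print(P.round(4),s['t'])
    h=cv2.cvtColor(im,cv2.COLOR_RGB2HSV); m=sum(cv2.inRange(h,*r) for r in HSV[col]).astype(np.uint8)
    u,v=proj(c,mark).astype(int); k=np.zeros_like(m); cv2.circle(k,(u,v),45,255,-1); m&=k
    ys,xs=np.where(m); # upper rim: top-most pixel per column
    L,Rr=xs.min(),xs.max(); print('mark pred',proj(c,mark).round(1),'cols',L,Rr,'mid',(L+Rr)/2,'top',ys.min(),'-> world of disc mid/top',onz(c,(L+Rr)/2,ys.min(),mark[2]).round(4))
    print('ball pred',proj(c,[P[0]+.0024,P[1]+.0009,P[2]-.0926]).round(1))
    for col in HSV: print(col,[onz(c,*dot(im,b[2][0]+b[2][2]/2,b[2][1]+b[2][3]/2,7),.068).round(4) for b in blobs(im,col,1200) if col in('red','green','blue')])
E
python3 -c "
from h import *
near([.470,-.0978,.068],'red')"
```

```text
[ 0.4678 -0.099   0.1693] 56.925
mark pred [319.1 235. ] cols 291 347 mid 319.0 top 203 -> world of disc mid/top [ 0.4496 -0.0974  0.068 ]
ball pred [318.7 239.1]
red [array([ 0.4682, -0.0978,  0.068 ])]
yellow []
green [array([ 0.4696, -0.0434,  0.068 ])]
blue [array([0.4694, 0.0095, 0.068 ])]
white []
```

Request:
servo_tool(
  targets=[
    [0.01, 0, 0, -0.005, 0],
    [0.01, 0, 0, -0.005, 0],
    [0.01, 0, 0, 0, 0],
    [0.01, 0, 0, 0, 0],
    [0.01, 0, 0, 0, 0],
    [0.01, 0, 0, 0, 0],
    [0.01, 0, 0, 0, 0],
    [0.01, 0, 0, 0, 0],
    [0.01, 0, 0, 0, 0],
  ],
)

```text
t: 58.1
position: [0.468, -0.0994, 0.1594]
orientation: [[-1.0, 0.025, 0.0], [0.025, 1.0, -0.0], [-0.0, -0.0, -1.0]]
ft_force: [-0.0, -0.7, 1.9]
gripper_width: 0.209
grasp_force: 49.1
```

Request:
servo_tool(
  targets=[
    [0.01, 0, 0, 0, 0],
    [0.01, 0, 0, 0.02, 0],
    [0.01, 0.0007, 0.025, 0, 0],
    [0.01, 0, 0.027, 0, 0],
    [0.01, 0, 0.003, 0, 0],
    [0.01, 0, 0, -0.01, 0],
    [0.01, 0, 0, 0, 0],
    [0.01, 0, 0, 0, 0],
  ],
)

```text
t: 59.1
position: [0.4685, -0.0449, 0.169]
orientation: [[-1.0, 0.026, -0.001], [0.026, 1.0, 0.0], [0.001, 0.0, -1.0]]
ft_force: [0.0, 0.8, -1.0]
gripper_width: 0.21
grasp_force: 49.1
```

```bash
python3 -c "
from h import *
near([.4705,-.0428,.068],'green')"
```

```text
[ 0.4685 -0.0449  0.169 ] 59.1
mark pred [320.6 234.8] cols 293 348 mid 320.5 top 203 -> world of disc mid/top [ 0.4502 -0.0424  0.068 ]
ball pred [318.7 239.2]
red [array([ 0.4681, -0.0965,  0.068 ])]
yellow []
green [array([ 0.4687, -0.043 ,  0.068 ])]
blue [array([0.4703, 0.0115, 0.068 ])]
white []
```

Request:
servo_tool(
  targets=[
    [0.01, -0.0003, 0.0013, 0, 0],
    [0.01, 0, 0, -0.005, 0],
    [0.01, 0, 0, -0.005, 0],
    [0.01, 0, 0, 0, 0],
    [0.01, 0, 0, 0, 0],
    [0.01, 0, 0, 0, 0],
    [0.01, 0, 0, 0, 0],
    [0.01, 0, 0, 0, 0],
    [0.01, 0, 0, 0, 0],
    [0.01, 0, 0, 0, 0],
  ],
)

```text
t: 60.4
position: [0.4683, -0.043, 0.1594]
orientation: [[-1.0, 0.025, 0.0], [0.025, 1.0, -0.0], [-0.0, -0.0, -1.0]]
ft_force: [-0.5, 0.1, 1.1]
gripper_width: 0.207
grasp_force: 49.1
```

Request:
servo_tool(
  targets=[
    [0.01, 0, 0, 0, 0],
    [0.01, 0, 0, 0.02, 0],
    [0.01, 0.0007, 0.025, 0, 0],
    [0.01, 0, 0.027, 0, 0],
    [0.01, 0, 0.003, 0, 0],
    [0.01, 0, 0, -0.01, 0],
    [0.01, 0, 0, 0, 0],
    [0.01, 0, 0, 0, 0],
  ],
)

```text
t: 61.4
position: [0.4689, 0.0114, 0.169]
orientation: [[-1.0, 0.026, -0.001], [0.026, 1.0, 0.0], [0.001, 0.0, -1.0]]
ft_force: [0.4, -0.3, 0.6]
gripper_width: 0.211
grasp_force: 49.1
```

```bash
python3 -c "
from h import *
near([.4719,.0127,.068],'blue')"
```

```text
[0.4689 0.0114 0.169 ] 61.4
mark pred [319.3 236.5] cols 293 347 mid 320.0 top 205 -> world of disc mid/top [0.4518 0.0136 0.068 ]
ball pred [318.7 239.2]
red [array([ 0.4693, -0.0971,  0.068 ])]
yellow []
green [array([ 0.4703, -0.0428,  0.068 ])]
blue [array([0.4703, 0.0124, 0.068 ])]
white []
```

Request:
servo_tool(
  targets=[
    [0.01, 0.0007, 0.0007, 0, 0],
    [0.01, 0, 0, -0.005, 0],
    [0.01, 0, 0, -0.005, 0],
    [0.01, 0, 0, 0, 0],
    [0.01, 0, 0, 0, 0],
    [0.01, 0, 0, 0, 0],
    [0.01, 0, 0, 0, 0],
    [0.01, 0, 0, 0, 0],
    [0.01, 0, 0, 0, 0],
    [0.01, 0, 0, 0, 0],
  ],
)

```text
t: 62.7
position: [0.4698, 0.0127, 0.1594]
orientation: [[-1.0, 0.025, 0.0], [0.025, 1.0, -0.0], [-0.0, -0.0, -1.0]]
ft_force: [0.9, -0.1, 0.5]
gripper_width: 0.21
grasp_force: 49.1
```

Request:
servo_tool(
  targets=[
    [0.01, 0, 0, 0, 0],
    [0.01, 0, 0, 0.018, 0],
    [0.01, 0.01, 0.03, 0, 0],
    [0.01, 0.012, 0.035, 0, 0],
    [0.01, 0.006, 0.018, 0, 0],
    [0.01, 0, 0, -0.015, 0],
    [0.01, 0, 0, -0.015, 0],
    [0.01, 0, 0, 0, 0],
    [0.01, 0, 0, 0, 0],
  ],
)

```text
t: 63.82
position: [0.4976, 0.0953, 0.1473]
orientation: [[-1.0, 0.025, -0.0], [0.025, 1.0, -0.0], [0.0, -0.0, -1.0]]
ft_force: [0.7, 0.2, -0.5]
gripper_width: 0.213
grasp_force: 49.1
```

Request:
servo_tool(
  targets=[
    [0.01, -0.0008, -0.0003, -0.005, 0],
    [0.01, 0, 0, -0.006, 0],
    [0.01, 0, 0, -0.005, 0],
    [0.01, 0, 0, -0.004, 0],
    [0.01, 0, 0, 0, 0],
    [0.01, 0, 0, 0, 0],
    [0.01, 0, 0, 0, 0],
    [0.01, 0, 0, 0, 0],
    [0.01, 0, 0, 0, 0],
  ],
)

```text
t: 64.95
position: [0.4969, 0.0954, 0.1275]
orientation: [[-1.0, 0.025, 0.0], [0.025, 1.0, -0.0], [-0.0, -0.0, -1.0]]
ft_force: [-0.9, -0.0, 0.7]
gripper_width: 0.206
grasp_force: 49.2
```

```bash
python3 -c "
from h import *
f=[]
for i in range(6): robot.get_image('wrist'); s=robot.state(); f.append(s['ft_force'][2])
im,c,s=look('scene','s13'); print(np.round(f,2),np.mean(f),s['position'],s['t'])"
```

```text
[1.34 1.72 1.55 0.76 1.83 0.46] 1.2749377150607768 [0.49687537 0.0953973  0.12740231] 65.25
```

Net force averages about 2 N, so the probe hasn't slipped. Returning it to the block.

Request:
servo_tool(
  targets=[
    [0.01, 0, 0, 0.03, 0],
    [0.01, 0, 0, 0.03, 0],
    [0.01, 0.003, -0.025, 0, 0],
    [0.01, 0.005, -0.05, 0, 0],
    [0.01, 0.005, -0.05, 0, 0],
    [0.01, 0.005, -0.05, 0, 0],
    [0.01, 0.005, -0.05, 0, 0],
    [0.01, 0.005, -0.04, 0, 0],
    [0.01, 0, -0.01, 0, 0],
    [0.01, 0, 0, 0, 0],
  ],
)

```text
t: 66.55
position: [0.5243, -0.1795, 0.1869]
orientation: [[-1.0, 0.026, -0.001], [0.026, 1.0, 0.001], [0.001, 0.001, -1.0]]
ft_force: [-0.3, 0.4, -0.9]
gripper_width: 0.211
grasp_force: 49.1
```

Request:
servo_tool(
  targets=[
    [0.01, 0, 0, 0, 0],
    [0.01, 0, 0, 0, 0],
  ],
)

```text
t: 66.8
position: [0.5246, -0.178, 0.1873]
orientation: [[-1.0, 0.023, -0.001], [0.023, 1.0, 0.001], [0.001, 0.001, -1.0]]
ft_force: [-0.6, -0.1, -0.7]
gripper_width: 0.207
grasp_force: 49.1
```

Request:
servo_tool(
  targets=[
    [0.01, 0, -0.0015, -0.01, 0],
    [0.01, 0, 0, -0.008, 0],
    [0.01, 0, 0, -0.008, 0],
    [0.01, 0, 0, -0.008, 0],
    [0.01, 0, 0, 0, 0],
  ],
)

```text
t: 67.42
position: [0.5243, -0.1808, 0.1524]
orientation: [[-1.0, 0.025, -0.002], [0.025, 1.0, 0.001], [0.002, 0.001, -1.0]]
ft_force: [-0.7, 0.1, -0.9]
gripper_width: 0.203
grasp_force: 49.1
```

Request:
servo_tool(
  targets=[
    [0.01, 0.0004, 0.001, -0.01, 0],
    [0.01, 0, 0, -0.01, 0],
    [0.01, 0, 0, -0.01, 0],
    [0.01, 0, 0, -0.008, 0],
    [0.01, 0, 0, -0.005, 0],
    [0.01, 0, 0, -0.002, 0],
    [0.01, 0, 0, 0, 0],
  ],
)

```text
t: 68.3
position: [0.5253, -0.1801, 0.1084]
orientation: [[-1.0, 0.025, 0.0], [0.025, 1.0, -0.0], [-0.0, -0.0, -1.0]]
ft_force: [-0.3, 0.6, -0.9]
gripper_width: 0.206
grasp_force: 49.1
```

Request:
servo_tool(
  targets=[
    [0.01, -0.0003, 0.0003, -0.0015, 0],
    [0.01, 0, 0, -0.0005, 0],
    [0.01, 0, 0, 0, 0],
    [0.045, 0, 0, 0, 0],
    [0.045, 0, 0, 0, 0],
    [0.045, 0, 0, 0, 0],
    [0.045, 0, 0, 0.03, 0],
    [0.045, 0, 0, 0.04, 0],
    [0.045, 0, 0, 0.05, 0],
    [0.045, 0, 0, 0.02, 0],
  ],
)

```text
t: 69.55
position: [0.5263, -0.1805, 0.2497]
orientation: [[-1.0, 0.025, 0.005], [0.025, 1.0, -0.003], [-0.005, -0.003, -1.0]]
ft_force: [0.4, -1.0, -0.1]
gripper_width: 0.526
grasp_force: 0.0
```

Request:
servo_tool(
  targets=[
    [0.06, -0.03, 0.02, 0.03, 0],
    [0.06, -0.03, 0.02, 0.03, 0],
    [0.06, 0, 0, 0, 0],
    [0.06, 0, 0, 0, 0],
  ],
)

```text
t: 70.05
position: [0.4653, -0.14, 0.3064]
orientation: [[-1.0, 0.025, 0.001], [0.025, 1.0, -0.001], [-0.001, -0.001, -1.0]]
ft_force: [0.7, -0.6, -0.2]
gripper_width: 0.705
grasp_force: 0.0
```

```bash
python3 -c "
from h import *
im,c,s=look('wrist','w14'); print(s['t'],s['position'],s['ft_force'])"
```

```text
70.05 [ 0.46526719 -0.14003378  0.30636639] [ 0.69351124 -0.62105765 -0.19991511]
```

View pics/w14.png

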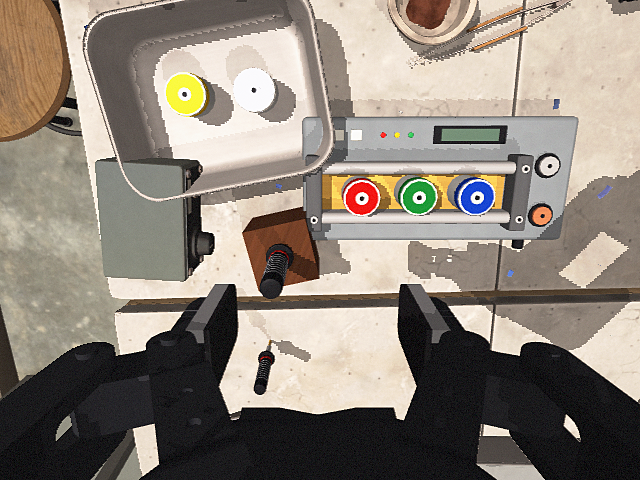

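Everything is in place. Red (362,198), green (419,197) and blue (478,197) are in the channel, yellow (185,95) and white (254,91) in the pan, and the probe is in its block (275,272). Handing in.

```bash
python3 -c "
from workcell import robot
print(robot.finish_job())"
```

```text
the job is handed in; nothing more can be done
None
```

The job is handed in: red, green and blue fit and stand in the channel, and oversize yellow and white are in the remelt pan. I pressed copper, steel, red, green, blue and copper again in that order (copper about 1.5 s each time), the probe is back in its block, and I didn't touch the jar; no verdict came back.

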